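Discard the uncapped sample tube

TASK

One of the three sample tubes in the sloping rack has lost its cap and must be thrown away. Draw that tube out from under the splash shield, lower it into the open steel discard box before letting go of it, then swing the box's lid fully shut. Leave the two capped tubes in their places, and do not disturb the bottle or the tip box.

Things in the scene. Friction and masses are not known exactly. Their poses are not given: they have to be found in the camera images.
- open_tube_mid (a point): Tube to discard: pale plastic, no cap, open mouth, 30 mm diameter, 115 mm long, 50 g, narrowing to 12 mm over the lowest 15 mm. Point on its axis half-way along, 57.5 mm from both ends; z axis runs along the tube to the mouth. Starts in any of the three wells, leaning 30 degrees, mouth towards the robot. Its two flanks (rack's +y and -y) are free for fingers from 8 mm below this point to the mouth.
- rack: Sloping steel rack, fixed. Origin on the table under the middle well; x away from the robot, y along the row of wells (at y = -85, 0, +85 mm). A tube's lower end rests at x = 0, z = 30 mm; its axis points along (-0.5, 0, 0.866). Wells are 50 mm deep along that axis, 40 mm wide; a tongue 24 mm wide under each tube (robot's side) goes to 80 mm. Base 150 x 290 mm.
- shield_edge (a point): Middle of the lower front edge (nearest the robot) of the rack's clear rigid splash shield; axes as the rack's. The shield reaches 84 mm in +x, 141 mm to both sides, and is 6 mm thick; its end posts stand 52 to 68 mm behind this edge. It blocks a gripper coming straight down on a tube: come along the tube's axis, tilted 25 to 40 degrees, and draw the tube out along it.
- discard_box: Fixed stainless steel discard box, open on top: 180 mm (its x) by 220 mm (its y) by 130 mm high, walls and floor 4 mm. Origin at the centre of its underside on the table, z up. The lid is hinged along the top edge on its +x side (x = 90 mm, z = 130 mm), the side away from the rack.
- lid (a joint): Angle of the box's lid in rad: 0 = shut on the rim, 1.57 = upright, stop at 1.9. Starts open at 1.45 to 1.8. Steel plate, 180 mm from hinge to free edge, 220 mm along the hinge, 6 mm thick, 0.2 kg, on a stiff hinge: it stays at any angle and needs about 1 to 3 N at its free edge to move.
- lid_handle (a point): The grip of the lid's round black knob, 35 mm out from the lid's outer face (the face that is on top when the lid is shut), 150 mm from the hinge, midway along it. The knob is about 30 mm across and reaches 45 mm from the face at most.
- lid_hinge (a point): Middle of the lid's hinge line, at the top edge of the box. The axes are the lid's own: -x runs from the hinge to the free edge 180 mm away, y along the hinge line, z out of the outer face, which lies at z = 6 mm.
- capped_tube_a_mid (a point): A good tube, to be left in its well: same size, with a grey screw cap 35 mm in diameter, 118 mm long in all. Point on its axis 57.5 mm from the lower end, z along the tube to the cap.
- capped_tube_b_mid (a point): The other good tube, capped just like the first and to be left in its well. Point on its axis 57.5 mm from the lower end, z along the tube to the cap.
- reagent_bottle_mid (a point): Bystander: a glass bottle with a blue screw cap, 72 mm in diameter, 140 mm high, standing behind the work. Point at its centre, 70 mm up.
- tip_box: Bystander: a closed pipette tip box, 87 x 122 mm, 62 mm high, lying at the left front. Origin at the centre of its underside.
Not all that is in view belongs to the job. Leave any pink or red look-alike of the part that bears open_tube_mid alone.

How it is judged:
By the outcome, as a careful person would: the job done as asked, in the order asked, and still so for the second after the job is handed in, with the robot touching nothing.
It also fails if it takes over 61 s, if anything falls off the work surface, if the arm or the gripper's body presses on something with over 40 N, if the wrist force passes 120 N, or if a joint passes its speed limit or range.

ROBOT

A 6-joint arm with a two-finger parallel gripper is mounted at the origin on the work surface. World frame = base frame: x ahead of the robot, y to its left, z up, the work surface at z = 0. Lengths are in m, angles in rad, forces in N, time in s.
With the tool pointing down it reaches from about 0.275 to 0.75 m from the base axis. Payload 10.2 kg.
Tool frame: the origin (TCP) lies at the very end of the fingers, on their centre line; the grasp point (between the pads) lies 19 mm behind it; x points along the fingers, z is the direction in which the jaws open and shut, and the axes are right-handed (so a half turn about x gives the same grasp; the last joint's range is limited). The gripper opens to 88 mm and grips with 3 to 60 N. Pads are 18 mm wide; open, the fingers measure 123 mm over their backs; the gripper's body (75 mm by 187 mm) begins 45 mm behind the grasp point.
Start: joints at [-1.425, 0.313, 1.498, -0, 1.331, -0.223], TCP at [0.189, -0.49, 0.239] pointing down, gripper open.
Joint ranges: [-2.94, 2.94], [-0.97, 2.17], [0.19, 2.56], [-1.23, 4.37], [0.02, 3.11], [-2.88, 2.88]. Speed limits (rad/s): [2.39, 2.39, 3.01, 3.14, 3.14, 3.14].

INTERFACE

Orientations are given as [roll, pitch, yaw] about the fixed x, y, z axes, in that order (R = Rz(yaw) Ry(pitch) Rx(roll)).
In Python, from plant import bot gives the robot as it stands.
- The arm moves only by the tool move_arm, never from a script. Its argument "commands" is a list of rows, each an object of numbers: "gripper": the finger opening in cm, from 0 to 8.81; "x", "y", "z": the shift along the tool's x, y, z in cm; "wx", "wy", "wz": the turn, a rotation vector about the tool's x, y, z in rad. A call has 1 to 12 rows; each row shifts and turns the pose as measured when the row begins, along the tool's axes as they then stand; what a row does not reach is not made up. A row lasts 1/12 s, in which the tool goes at most 41.7 mm and 7.16 degrees, less where a joint would pass 70% of its speed; a pose out of reach is approached as far as the arm can. A call is refused whole if a number of a shift passes 4.17 or a number of a turn 0.125, either way. A call with a gripper value outside its range is refused whole. The fingers move at their own pace and stop on an object; "newtons" is the grip in N (left out, the last holds). Time passes only in rows, so rows that do not move let the fingers close. It gives the time, the measured TCP pose, the force and the opening at its end, in the units of the state.
- bot.sense(): the state, without advancing time (a new reading comes with each control period).
- bot.get_image(name): name is "side" or "top"; returns (picture, depth): 480x640x3 uint8, red, green, blue; 480x640 float32, m along the optical axis (not along the pixel's ray), 0 where there is no reading.
- bot.camera_params(name): a dict with "fx", "fy", "cx", "cy" (pixels), "rvec" (rotation vector, rad) and "tvec" (3), from world to camera coordinates, as OpenCV has them. Camera axes: x right, y down, z forward; pixel columns grow to the right and rows downward; lengths in m; the calibration is good to about 2 mm. A picture is of the moment at which its call begins. camera_params takes no time and is no camera call.
- bot.finish_job(): hands the job in, once; it reports no verdict.
The state is a dict: "t": time; "joint_pos": joint angles; "qvel": joint speeds; "joint_torque": joint torques, N m; "tool_pos": TCP position; "orientation": TCP orientation; "wrist_force": force on the tool from outside, world axes, zero at the start; "moment": the same for the moment, N m; "finger_gap": finger opening in m.
Only numpy, scipy, OpenCV 4.12 (cv2) and the standard library are available. Lean on these libraries where they do the work, as an engineer would, in place of code of your own. Each camera call takes 0.05 s, during which the arm holds its last target.

## Working session

There is one attempt and no reset: what is moved stays moved. The work goes in short steps, Python scripts to look and compute and a tool call to move; the robot and the scene stay as the last step left them, time stands still between calls to the robot, and variables do not carry over. Pictures are saved under pics/ and viewed, and the job is handed in when it is done.

Besides the shell and the picture viewer there is one more tool, called by a JSON object that holds its "api" and its "payload". move_arm: Moves the arm, as the interface text tells. Its arguments: {"type":"object","properties":{"commands":{"type":"array"},"newtons":{"type":"number"}},"required":["commands"]}

```bash
ls; mkdir -p pics
cat > h.py <<'E'
import numpy as np, cv2
from plant import bot
def snap(n,tag):
    im,d=bot.get_image(n); cv2.imwrite(f'pics/{tag}.png',im[:,:,::-1]); np.save(f'/tmp/{tag}.npy',d); return im,d
def cam(n):
    p=bot.camera_params(n); R=cv2.Rodrigues(np.array(p['rvec'],float))[0]; return p,R,np.array(p['tvec'],float).ravel()
def pt(n,u,v,d):
    p,R,t=cam(n); c=np.array([(u-p['cx'])/p['fx']*d,(v-p['cy'])/p['fy']*d,d]); return R.T@(c-t)
def cloud(n,d):
    p,R,t=cam(n); v,u=np.mgrid[:480,:640]; c=np.stack([(u-p['cx'])/p['fx']*d,(v-p['cy'])/p['fy']*d,d],-1); return (c-t)@R
def proj(n,P):
    p,R,t=cam(n); c=R@np.array(P)+t; return c[0]/c[2]*p['fx']+p['cx'],c[1]/c[2]*p['fy']+p['cy']
E
python3 - <<'E'
from h import *
for n in('side','top'):
    snap(n,n+'0'); p,R,t=cam(n); print(n,p['fx'],-R.T@t,R[2])
print(bot.sense())
E
```

```text
pics
side 521.4393922708007 [0.07032334 1.00662688 0.74228228] [ 0.40017265 -0.77462445 -0.48971299]
top 457.2434363726086 [0.34025251 0.07998764 1.40507129] [ 0.14584987 -0.00869053 -0.98926856]
{'t': 0.1, 'joint_pos': array([-1.42538473e+00,  3.13362163e-01,  1.49834242e+00, -6.64068221e-06,
        1.33101046e+00, -2.23393416e-01]), 'qvel': array([ 1.39743041e-03, -2.15287533e-04, -1.92458034e-03, -3.24679893e-04,
       -1.02777363e-03, -8.61568064e-05]), 'joint_torque': array([ 2.07023426e-03, -4.02815080e+01, -2.52644223e+01,  6.94973627e-02,
        3.42164095e-02, -5.48627179e-05]), 'tool_pos': array([ 0.18922093, -0.48948039,  0.23824165]), 'orientation': array([2.92394484, 1.56967391, 1.72195511]), 'wrist_force': array([ 0.4254665 , -0.60761968,  0.01284484]), 'moment': array([ 0.0066129 ,  0.00120126, -0.02289476]), 'finger_gap': 0.08816741611134059}
```

View pics/side0.png

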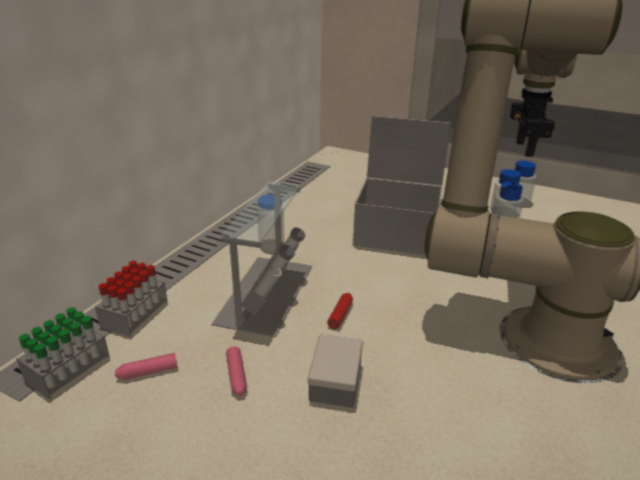

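View pics/top0.png

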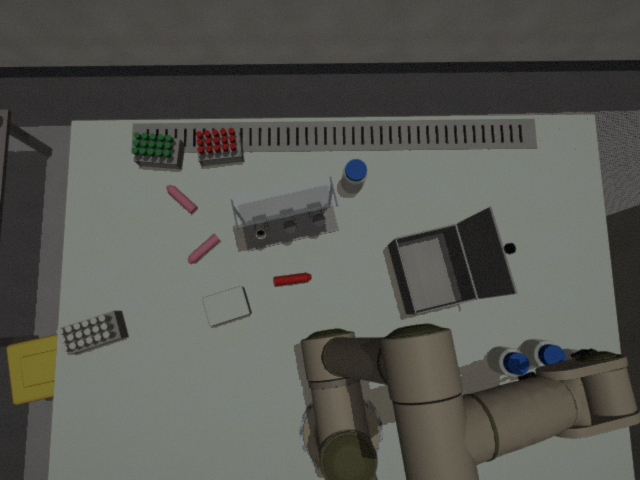

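The top view shows the rack near (285,215), with the three tubes under the shield. The box is near (430,270) with its lid open to the right and the knob at (510,248). The side view shows the tubes under the shield near (280,260). Next I'll enlarge these areas.

Run:
```python
import cv2
a=cv2.imread('pics/top0.png'); 
cv2.imwrite('pics/top0c.png',cv2.resize(a[165:265,220:350],None,fx=6,fy=6,interpolation=cv2.INTER_CUBIC)[:600])
cv2.imwrite('pics/top0b.png',cv2.resize(a[200:325,375:530],None,fx=4.8,fy=4.8,interpolation=cv2.INTER_CUBIC))
a=cv2.imread('pics/side0.png'); 
cv2.imwrite('pics/side0c.png',cv2.resize(a[180:340,205:325],None,fx=3.75,fy=3.75,interpolation=cv2.INTER_CUBIC))
```

```text
(no output)
```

View pics/top0c.png

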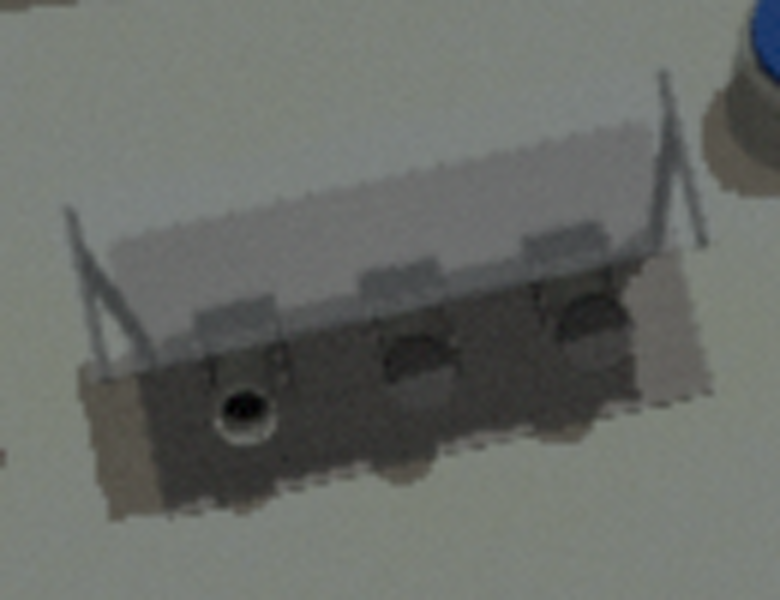

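View pics/top0b.png

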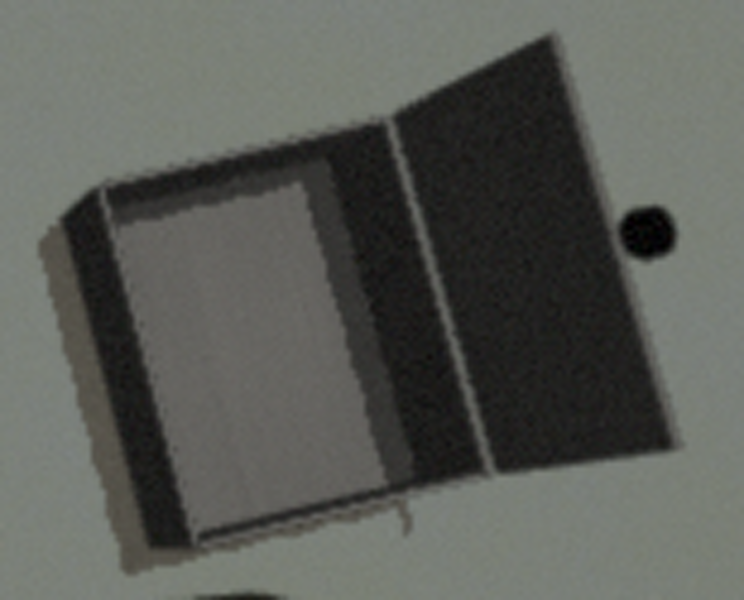

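View pics/side0c.png

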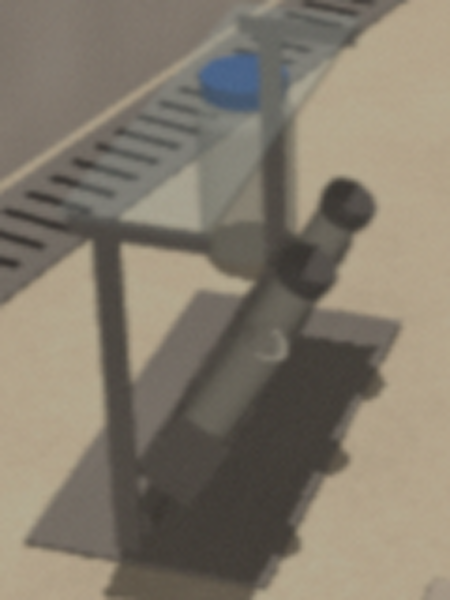

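```bash
cat >> h.py <<'E'
def onz(n,u,v,z):
    p,R,t=cam(n); C=-R.T@t; r=R.T@np.array([(u-p['cx'])/p['fx'],(v-p['cy'])/p['fy'],1]); return C+r*(z-C[2])/r[2]
E
python3 - <<'E'
from h import *
d=np.load('/tmp/top0.npy'); W=cloud('top',d)
def c(x,y): return 220-.4+x/6,165-.4+y/6
def D(u,v): return W[int(round(v)),int(round(u))]
for nm,x,y,z in [('baseFL',112,518,.004),('baseFR',712,392,.004),('mouth',246,408,.1296),('capM',418,370,.132),('capR',594,332,.132),('shFL',155,365,.2),('shFR',640,255,.2),('shBL',112,240,.2),('shBR',645,122,.2)]:
    u,v=c(x,y); print(nm,(round(u,1),round(v,1)),onz('top',u,v,z).round(4),'depth',D(u,v).round(4))
def b(x,y): return 375-.4+x/4.8,200-.4+y/4.8
for nm,x,y,z in [('boxFL',100,186,.13),('boxFR',195,545,.13),('hingeL',390,120,.13),('hingeR',490,472,.13),('lidL',553,35,.3),('lidR',675,445,.3),('lidmid',617,245,.3),('knob',650,233,.28)]:
    u,v=b(x,y); print(nm,(round(u,1),round(v,1)),onz('top',u,v,z).round(4),'depth',D(u,v).round(4))
# shield depths along columns
for u in (240,260,290,320): print(u,[(v,W[v,u].round(3).tolist()) for v in range(190,240,4)])
E
```

```text
baseFL (238.3, 250.9) [0.5389 0.3031 0.004 ] depth [ 0.5396  0.305  -0.0024]
baseFR (338.3, 229.9) [ 0.6009 -0.0075  0.004 ] depth [ 0.6011 -0.0068  0.0016]
mouth (260.6, 232.6) [0.5727 0.2205 0.1296] depth [0.5767 0.2224 0.1013]
capM (289.3, 226.3) [0.5894 0.1391 0.132 ] depth [0.5896 0.1397 0.1353]
capR (318.6, 219.9) [0.6066 0.0558 0.132 ] depth [0.6059 0.0547 0.1344]
shFL (245.4, 225.4) [0.5799 0.2534 0.2   ] depth [0.5745 0.2497 0.2333]
shFR (326.3, 207.1) [0.6275 0.0358 0.2   ] depth [0.62   0.0377 0.2324]
shBL (238.3, 204.6) [0.6374 0.2732 0.2   ] depth [0.6285 0.2688 0.2317]
shBR (327.1, 184.9) [0.6892 0.0324 0.2   ] depth [0.681  0.0338 0.2278]
boxFL (395.4, 238.3) [ 0.5511 -0.1609  0.13  ] depth [ 0.5524 -0.16    0.1285]
boxFR (415.2, 313.1) [ 0.3409 -0.2073  0.13  ] depth [ 0.3413 -0.2079  0.1245]
hingeL (455.9, 224.6) [ 0.5885 -0.3346  0.13  ] depth [ 0.5868 -0.3341  0.1328]
hingeR (476.7, 297.9) [ 0.3802 -0.3803  0.13  ] depth [ 0.3801 -0.3815  0.1293]
lidL (489.8, 206.9) [ 0.599  -0.3665  0.3   ] depth [ 0.5961 -0.3625  0.3111]
lidR (515.2, 292.3) [ 0.3871 -0.4131  0.3 
[... 1051 characters left out ...]
645, 0.132, 0.235]), (202, [0.636, 0.132, 0.229]), (206, [0.624, 0.132, 0.232]), (210, [0.613, 0.132, 0.232]), (214, [0.603, 0.132, 0.232]), (218, [0.62, 0.138, 0.1]), (222, [0.6, 0.137, 0.14]), (226, [0.589, 0.137, 0.14]), (230, [0.579, 0.137, 0.129]), (234, [0.591, 0.143, -0.001]), (238, [0.578, 0.143, 0.003])]
320 [(190, [0.668, 0.053, 0.228]), (194, [0.656, 0.053, 0.231]), (198, [0.645, 0.053, 0.232]), (202, [0.634, 0.053, 0.232]), (206, [0.623, 0.053, 0.232]), (210, [0.66, 0.049, 0.028]), (214, [0.624, 0.052, 0.133]), (218, [0.612, 0.052, 0.135]), (222, [0.6, 0.052, 0.135]), (226, [0.59, 0.052, 0.129]), (230, [0.6, 0.05, 0.011]), (234, [0.588, 0.05, 0.008]), (238, [0.577, 0.05, 0.001])]
```

Run:
```python
from h import *
d=np.load('/tmp/top0.npy'); W=cloud('top',d)
m=(W[...,2]>.22)&(W[...,2]<.245)&(d>0); m[:,:225]=0;m[:,345:]=0;m[:160]=0;m[245:]=0
P=W[m][:,:2]; r=cv2.minAreaRect((P*1000).astype(np.float32)); print(len(P),r,np.median(W[m][:,2]))
# edge fits: front: per column lowest v
for side in('front','back'):
    q=[]
    for u in range(246,326):
        v=np.where(m[:,u])[0]
        if len(v): vv=v.max()+.5 if side=='front' else v.min()-.5; q.append(onz('top',u,vv,.232)[:2])
    q=np.array(q); k=np.polyfit(q[:,1],q[:,0],1); res=q[:,0]-np.polyval(k,q[:,1]);g=abs(res)<.004
    k=np.polyfit(q[g,1],q[g,0],1); print(side,k,np.arctan(-k[0]),res.std())
for v in (195,200,205,210,215,220):
    u=np.where(m[v])[0]; print(v,u.min(),u.max(),W[v,u.min()],W[v,u.max()])
```

```text
3378 ((637.4740600585938, 148.9593505859375), (86.60963439941406, 281.9146423339844), 12.62324333190918) 0.23183791195148007
front [-0.22099889  0.62576874] 0.21750287675366212 0.000766006198988699
back [-0.22099673  0.71316674] 0.21750081856809805 0.0007886287148514086
195 241 337 [0.65415138 0.26039284 0.23651012] [0.65243201 0.00799366 0.23106867]
200 229 338 [0.64264704 0.29278423 0.23039502] [0.63905283 0.00559698 0.23025631]
205 230 339 [0.6298968  0.29055349 0.2272105 ] [0.62653801 0.00297897 0.22598827]
210 231 317 [0.61564365 0.2872079  0.23031169] [0.61360997 0.06135637 0.22662754]
215 232 295 [0.60050994 0.28310931 0.23787612] [0.59987238 0.11930993 0.23121572]
220 233 273 [0.58812823 0.28111315 0.23345353] [0.58725546 0.17696745 0.23118321]
```

```bash
cat >> h.py <<'E'
from scipy.spatial.transform import Rotation as Ro, Slerp
PSI=.2175; rx=np.array([np.cos(PSI),np.sin(PSI),0]); ry=np.array([-np.sin(PSI),np.cos(PSI),0]); ez=np.array([0,0,1.])
RO=.664*rx+.008*ry   # rack origin
def tubept(s,yy=.085): return RO+yy*ry+.03*ez+s*(-.5*rx+.866*ez)
def toolR(ax,jaw): 
    ax=ax/np.linalg.norm(ax); R=np.column_stack([ax,np.cross(jaw,ax),jaw]); return Ro.from_matrix(R)
def state():
    s=bot.sense(); return s,np.array(s['tool_pos']),Ro.from_euler('xyz',s['orientation'])
def plan(p1,R1,vmax=.038,wmax=.11,n=None,grip=None):
    s,p0,R0=state(); dR=(R1*R0.inv()).as_rotvec(); L=np.linalg.norm(p1-p0); A=np.linalg.norm(dR)
    n=n or max(1,int(np.ceil(max(L/vmax,A/wmax)))); out=[]
    print('t',round(s['t'],2),'L',L.round(4),'A',A.round(3),'n',n)
    for i in range(n):
        Ra=Ro.from_rotvec(dR*i/n)*R0; sh=Ra.inv().apply((p1-p0)/n)*100; w=(R0.inv()).apply(dR)/n
        r=dict(zip('x y z'.split(),sh.round(2))); r.update(zip(('wx','wy','wz'),w.round(3)))
        print('{'+','.join(f'"{k}":{float(v):g}' for k,v in r.items() if v)+'},')
E
python3 - <<'E'
from h import *
s,p,R=state(); print(R.as_matrix().round(3))
for nm,u,v in (('b1',515,362),('b2',550,355)): print(nm,onz('top',u,v,.14).round(3))
t=np.radians(34); ax=np.sin(t)*rx-np.cos(t)*ez
print('mid',tubept(.0575),'grasp',tubept(.088))
for jaw in (ry,-ry):
    R1=toolR(ax,jaw); print(jaw,(R1*R.inv()).magnitude())
    TCP=tubept(.088)+.019*ax; pre=TCP-.13*ax; print(TCP,pre)
E
```

```text
[[-0.     0.933  0.361]
 [ 0.001  0.361 -0.933]
 [-1.     0.    -0.001]]
b1 [ 0.206 -0.469  0.14 ]
b2 [ 0.223 -0.566  0.14 ]
mid [0.6002151  0.22788901 0.079795  ] grasp [0.58532439 0.22459822 0.106208  ]
[-0.2157892   0.97643997  0.        ] 2.997234993183172
[0.59569874 0.22689091 0.09045629] [0.52471636 0.2112041  0.19823117]
[ 0.2157892  -0.97643997 -0.        ] 0.6116926612639328
[0.59569874 0.22689091 0.09045629] [0.52471636 0.2112041  0.19823117]
```

Run:
```python
from h import *
s,p,R=state()
t=np.radians(34); ax=np.sin(t)*rx-np.cos(t)*ez; R1=toolR(ax,-ry)
plan(np.array([.36,-.1,.34]),R,n=12,vmax=.04)
```

```text
t 0.1 L 0.4373 A 0.0 n 12
{"x":-0.84,"y":2.5,"z":-2.52},
{"x":-0.84,"y":2.5,"z":-2.52},
{"x":-0.84,"y":2.5,"z":-2.52},
{"x":-0.84,"y":2.5,"z":-2.52},
{"x":-0.84,"y":2.5,"z":-2.52},
{"x":-0.84,"y":2.5,"z":-2.52},
{"x":-0.84,"y":2.5,"z":-2.52},
{"x":-0.84,"y":2.5,"z":-2.52},
{"x":-0.84,"y":2.5,"z":-2.52},
{"x":-0.84,"y":2.5,"z":-2.52},
{"x":-0.84,"y":2.5,"z":-2.52},
{"x":-0.84,"y":2.5,"z":-2.52},
```

{"api": "move_arm", "payload": {"commands": [{"x":-1.5,"y":2.2,"z":-2.5,"gripper":6.2},{"x":-1.5,"y":2.2,"z":-2.5},{"x":-1,"y":2.5,"z":-2.5},{"x":-0.8,"y":2.5,"z":-2.5},{"x":-0.8,"y":2.5,"z":-2.5},{"x":-0.8,"y":2.5,"z":-2.5},{"x":-0.8,"y":2.5,"z":-2.5},{"x":-0.8,"y":2.5,"z":-2.5},{"x":-0.8,"y":2.5,"z":-2.5},{"x":-0.8,"y":2.5,"z":-2.5},{"x":-0.8,"y":2.5,"z":-2.5},{"x":-0.8,"y":2.5,"z":-2.5}]}}

```text
invalid input
```

Run:
```python
from h import *
s,p,R=state(); print(p,s['finger_gap'],s['joint_pos'].round(2))
t=np.radians(34); ax=np.sin(t)*rx-np.cos(t)*ez; R1=toolR(ax,-ry)
plan(np.array([.505,.207,.225]),R1,vmax=.038)
```

```text
[ 0.18922093 -0.48948039  0.23824165] 0.08816741611134059 [-1.43  0.31  1.5  -0.    1.33 -0.22]
t 0.1 L 0.7648 A 0.612 n 21
{"x":0.07,"y":2.6,"z":-2.55,"wx":0.007,"wy":-0.002,"wz":0.028},
{"x":0.13,"y":2.58,"z":-2.57,"wx":0.007,"wy":-0.002,"wz":0.028},
{"x":0.2,"y":2.55,"z":-2.59,"wx":0.007,"wy":-0.002,"wz":0.028},
{"x":0.27,"y":2.53,"z":-2.61,"wx":0.007,"wy":-0.002,"wz":0.028},
{"x":0.33,"y":2.5,"z":-2.62,"wx":0.007,"wy":-0.002,"wz":0.028},
{"x":0.4,"y":2.47,"z":-2.64,"wx":0.007,"wy":-0.002,"wz":0.028},
{"x":0.46,"y":2.44,"z":-2.66,"wx":0.007,"wy":-0.002,"wz":0.028},
{"x":0.52,"y":2.41,"z":-2.68,"wx":0.007,"wy":-0.002,"wz":0.028},
{"x":0.58,"y":2.38,"z":-2.7,"wx":0.007,"wy":-0.002,"wz":0.028},
{"x":0.64,"y":2.34,"z":-2.71,"wx":0.007,"wy":-0.002,"wz":0.028},
{"x":0.7,"y":2.3,"z":-2.73,"wx":0.007,"wy":-0.002,"wz":0.028},
{"x":0.76,"y":2.26,"z":-2.75,"wx":0.007,"wy":-0.002,"wz":0.028},
{"x":0.82,"y":2.22,"z":-2.77,"wx":0.007,"wy":-0.002,"wz":0.028},
{"x":0.88,"y":2.18,"z":-2.78,"wx":0.007,"wy":-0.002,"wz":0.028},
{"x":0.93,"y":2.13,"z":-2.8,"wx":0.007,"wy":-0.002,"wz":0.028},
{"x":0.98,"y":2.09,"z":-2.82,"wx":0.007,"wy":-0.002,"wz":0.028},
{"x":1.04,"y":2.04,"z":-2.83,"wx":0.007,"wy":-0.002,"wz":0.028},
{"x":1.09,"y":1.99,"z":-2.85,"wx":0.007,"wy":-0.002,"wz":0.028},
{"x":1.14,"y":1.94,"z":-2.87,"wx":0.007,"wy":-0.002,"wz":0.028},
{"x":1.18,"y":1.89,"z":-2.88,"wx":0.007,"wy":-0.002,"wz":0.028},
{"x":1.23,"y":1.83,"z":-2.9,"wx":0.007,"wy":-0.002,"wz":0.028},
```

{"api": "move_arm", "payload": {"commands": [{"gripper":6.2,"x":-1.5,"y":2.2,"z":-2.5,"wx":0,"wy":0,"wz":0}]}}

```text
t: 0.18
tool_pos: [0.1992, -0.4597, 0.2501]
orientation: [3.051, 1.565, 1.846]
wrist_force: [1.4, -0.3, -0.9]
finger_gap: 0.0835
```

{"api": "move_arm", "payload": {"commands": [{"gripper":6.2,"x":-1.5,"y":2.2,"z":-2.5,"wx":0,"wy":0,"wz":0},{"gripper":6.2,"x":-1,"y":2.5,"z":-2.5,"wx":0,"wy":0,"wz":0},{"gripper":6.2,"x":-0.8,"y":2.5,"z":-2.5,"wx":0,"wy":0,"wz":0},{"gripper":6.2,"x":-0.8,"y":2.5,"z":-2.5,"wx":0,"wy":0,"wz":0},{"gripper":6.2,"x":-0.8,"y":2.5,"z":-2.5,"wx":0,"wy":0,"wz":0},{"gripper":6.2,"x":-0.8,"y":2.5,"z":-2.5,"wx":0,"wy":0,"wz":0},{"gripper":6.2,"x":-0.8,"y":2.5,"z":-2.5,"wx":0,"wy":0,"wz":0},{"gripper":6.2,"x":-0.8,"y":2.5,"z":-2.5,"wx":0,"wy":0,"wz":0},{"gripper":6.2,"x":-0.8,"y":2.5,"z":-2.5,"wx":0,"wy":0,"wz":0},{"gripper":6.2,"x":-0.8,"y":2.5,"z":-2.5,"wx":0,"wy":0,"wz":0},{"gripper":6.2,"x":-0.8,"y":2.5,"z":-2.5,"wx":0,"wy":0,"wz":0}]}}

```text
t: 1.1
tool_pos: [0.3579, -0.09, 0.3521]
orientation: [3.025, 1.559, 1.811]
wrist_force: [0.9, -1.1, -0.1]
finger_gap: 0.0617
```

```bash
sed -i 's/if v)+/)+/; s/print(.{.+/print("{\\"gripper\\":%g,"%(grip or 6.2)+/' h.py; grep -n 'grip or' h.py
python3 - <<'E'
from h import *
s,p,R=state(); print(p,s['finger_gap'],s['joint_pos'].round(2))
t=np.radians(34); ax=np.sin(t)*rx-np.cos(t)*ez; R1=toolR(ax,-ry)
plan(np.array([.505,.207,.225]),R1,vmax=.038)
E
```

```text
30:        print("{\"gripper\":%g,"%(grip or 6.2)+','.join(f'"{k}":{float(v):g}' for k,v in r.items() )+'},')
[ 0.3578592  -0.0899916   0.35211678] 0.06171211286502199 [-0.57 -0.1   1.67  0.01  1.58  0.64]
t 1.1 L 0.355 A 0.609 n 10
{"gripper":6.2,"x":1.3,"y":2.41,"z":-2.25,"wx":0.013,"wy":-0.005,"wz":0.059},
{"gripper":6.2,"x":1.43,"y":2.3,"z":-2.29,"wx":0.013,"wy":-0.005,"wz":0.059},
{"gripper":6.2,"x":1.55,"y":2.19,"z":-2.33,"wx":0.013,"wy":-0.005,"wz":0.059},
{"gripper":6.2,"x":1.66,"y":2.06,"z":-2.37,"wx":0.013,"wy":-0.005,"wz":0.059},
{"gripper":6.2,"x":1.77,"y":1.93,"z":-2.4,"wx":0.013,"wy":-0.005,"wz":0.059},
{"gripper":6.2,"x":1.87,"y":1.79,"z":-2.44,"wx":0.013,"wy":-0.005,"wz":0.059},
{"gripper":6.2,"x":1.95,"y":1.64,"z":-2.47,"wx":0.013,"wy":-0.005,"wz":0.059},
{"gripper":6.2,"x":2.03,"y":1.49,"z":-2.5,"wx":0.013,"wy":-0.005,"wz":0.059},
{"gripper":6.2,"x":2.1,"y":1.34,"z":-2.53,"wx":0.013,"wy":-0.005,"wz":0.059},
{"gripper":6.2,"x":2.16,"y":1.18,"z":-2.56,"wx":0.013,"wy":-0.005,"wz":0.059},
```

{"api": "move_arm", "payload": {"commands": [{"gripper":6.2,"x":1.3,"y":2.4,"z":-2.25,"wx":0.013,"wy":-0.005,"wz":0.059},{"gripper":6.2,"x":1.4,"y":2.3,"z":-2.3,"wx":0.013,"wy":-0.005,"wz":0.059},{"gripper":6.2,"x":1.5,"y":2.2,"z":-2.3,"wx":0.013,"wy":-0.005,"wz":0.059},{"gripper":6.2,"x":1.6,"y":2.1,"z":-2.4,"wx":0.013,"wy":-0.005,"wz":0.059},{"gripper":6.2,"x":1.7,"y":1.9,"z":-2.4,"wx":0.013,"wy":-0.005,"wz":0.059},{"gripper":6.2,"x":1.8,"y":1.8,"z":-2.4,"wx":0.013,"wy":-0.005,"wz":0.059},{"gripper":6.2,"x":1.9,"y":1.6,"z":-2.5,"wx":0.013,"wy":-0.005,"wz":0.059},{"gripper":6.2,"x":2.0,"y":1.5,"z":-2.5,"wx":0.013,"wy":-0.005,"wz":0.059},{"gripper":6.2,"x":2.0,"y":1.3,"z":-2.5,"wx":0.013,"wy":-0.005,"wz":0.059},{"gripper":6.2,"x":2.0,"y":1.2,"z":-2.5,"wx":0.013,"wy":-0.005,"wz":0.059}]}}

```text
t: 1.93
tool_pos: [0.5089, 0.2243, 0.2334]
orientation: [1.582, 0.945, 0.227]
wrist_force: [1.4, -1.1, 0.3]
finger_gap: 0.0621
```

Run:
```python
from h import *
s,p,R=state(); print(p,s['finger_gap'],s['joint_pos'].round(2))
t=np.radians(34); ax=np.sin(t)*rx-np.cos(t)*ez; R1=toolR(ax,-ry)
plan(tubept(.088)+.019*ax-.10*ax,R1,vmax=.03)
snap('side','side1')
im,_=snap('top','top1')
a=cv2.imread('pics/top1.png'); cv2.imwrite('pics/top1c.png',cv2.resize(a[140:290,200:370],None,fx=4,fy=4,interpolation=cv2.INTER_CUBIC))
```

```text
[0.50889739 0.22430127 0.23336439] 0.062098350299319725 [0.2  0.12 1.88 0.04 0.51 1.53]
t 1.93 L 0.0688 A 0.033 n 3
{"gripper":6.2,"x":2.19,"y":-0.38,"z":0.55,"wx":-0.001,"wy":-0.002,"wz":-0.011},
{"gripper":6.2,"x":2.2,"y":-0.35,"z":0.55,"wx":-0.001,"wy":-0.002,"wz":-0.011},
{"gripper":6.2,"x":2.2,"y":-0.33,"z":0.54,"wx":-0.001,"wy":-0.002,"wz":-0.011},
```

View pics/side1.png

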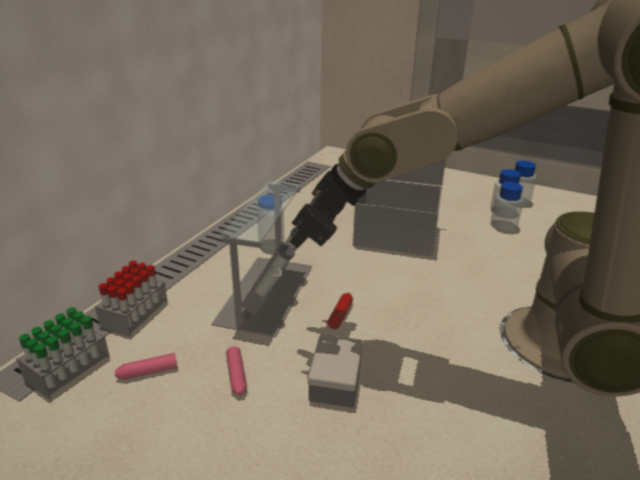

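View pics/top1c.png

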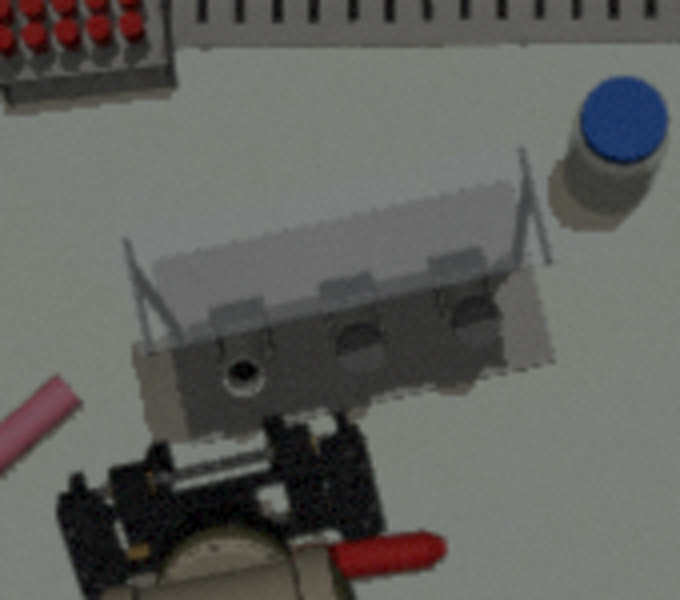

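{"api": "move_arm", "payload": {"commands": [{"gripper":6.2,"x":2.2,"y":-0.4,"z":0.6,"wx":0,"wy":0,"wz":-0.011},{"gripper":6.2,"x":2.2,"y":-0.4,"z":0.6,"wx":0,"wy":0,"wz":-0.011},{"gripper":6.2,"x":2.0,"y":-0.3,"z":0.5,"wx":0,"wy":0,"wz":-0.011},{"gripper":6.2,"x":0,"y":0,"z":0,"wx":0,"wy":0,"wz":0}]}}

```text
t: 2.37
tool_pos: [0.5384, 0.2153, 0.1706]
orientation: [1.58, 0.988, 0.233]
wrist_force: [-0.6, -0.2, -1.4]
finger_gap: 0.0624
```

Run:
```python
from h import *
t=np.radians(34); ax=np.sin(t)*rx-np.cos(t)*ez; R1=toolR(ax,-ry)
s,p,R=state(); e=p-(tubept(.088)+.019*ax-.10*ax); print(p,e@rx,e@ry,e@ez)
plan(tubept(.088)+.019*ax,R1,vmax=.013)
snap('side','side2')
im,_=snap('top','top2')
a=cv2.imread('pics/top2.png'); cv2.imwrite('pics/top2c.png',cv2.resize(a[180:270,220:350],None,fx=6,fy=6,interpolation=cv2.INTER_CUBIC))
a=cv2.imread('pics/side2.png'); cv2.imwrite('pics/side2c.png',cv2.resize(a[160:340,205:385],None,fx=3.3,fy=3.3,interpolation=cv2.INTER_CUBIC))
```

```text
[0.53842207 0.21525234 0.17056847] -0.002519409100623424 0.0009953245766292044 -0.002791569108773262
t 2.37 L 0.0992 A 0.014 n 8
{"gripper":6.2,"x":1.24,"y":0.06,"z":0.02,"wx":0.001,"wy":-0.001,"wz":0.001},
{"gripper":6.2,"x":1.24,"y":0.06,"z":0.02,"wx":0.001,"wy":-0.001,"wz":0.001},
{"gripper":6.2,"x":1.24,"y":0.06,"z":0.02,"wx":0.001,"wy":-0.001,"wz":0.001},
{"gripper":6.2,"x":1.24,"y":0.05,"z":0.02,"wx":0.001,"wy":-0.001,"wz":0.001},
{"gripper":6.2,"x":1.24,"y":0.05,"z":0.02,"wx":0.001,"wy":-0.001,"wz":0.001},
{"gripper":6.2,"x":1.24,"y":0.05,"z":0.02,"wx":0.001,"wy":-0.001,"wz":0.001},
{"gripper":6.2,"x":1.24,"y":0.05,"z":0.02,"wx":0.001,"wy":-0.001,"wz":0.001},
{"gripper":6.2,"x":1.24,"y":0.05,"z":0.01,"wx":0.001,"wy":-0.001,"wz":0.001},
```

View pics/side2c.png

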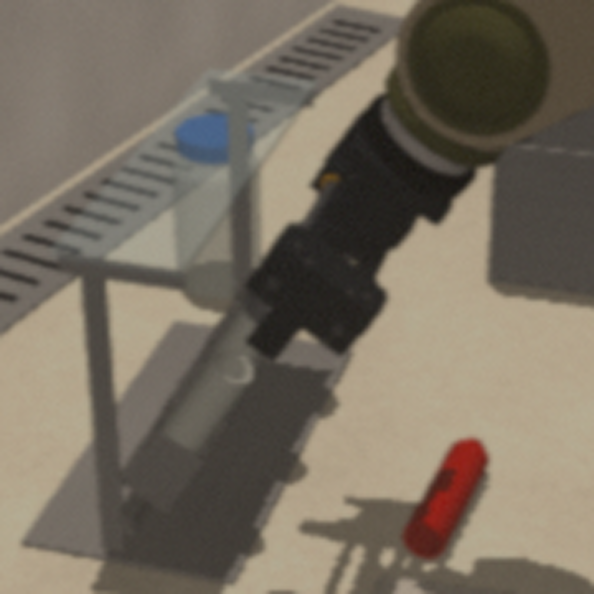

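View pics/top2c.png

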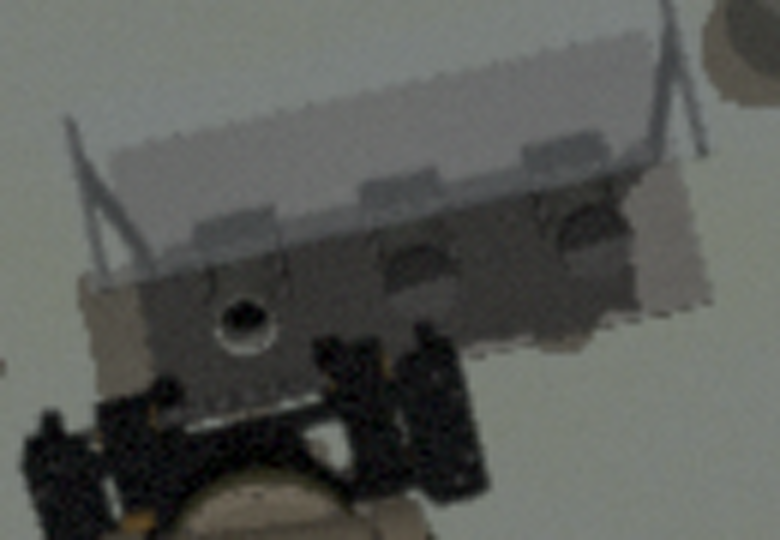

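{"api": "move_arm", "payload": {"commands": [{"gripper":6.2,"x":1.3,"y":0.05,"z":0.05,"wx":0,"wy":0,"wz":0},{"gripper":6.2,"x":1.3,"y":0.05,"z":0.05,"wx":0,"wy":0,"wz":0},{"gripper":6.2,"x":1.3,"y":0.05,"z":0,"wx":0,"wy":0,"wz":0},{"gripper":6.2,"x":1.3,"y":0.05,"z":0,"wx":0,"wy":0,"wz":0},{"gripper":6.2,"x":0,"y":0,"z":0,"wx":0,"wy":0,"wz":0}]}}

```text
t: 2.88
tool_pos: [0.57, 0.2221, 0.1399]
orientation: [1.578, 0.971, 0.232]
wrist_force: [-0.2, -0.2, -0.2]
finger_gap: 0.0618
```

Run:
```python
from h import *
t=np.radians(34); ax=np.sin(t)*rx-np.cos(t)*ez; R1=toolR(ax,-ry)
s,p,R=state(); print(p,s['wrist_force'])
plan(tubept(.088)+.019*ax,R1,vmax=.013)
im,_=snap('top','top3')
a=cv2.imread('pics/top3.png'); cv2.imwrite('pics/top3c.png',cv2.resize(a[180:270,220:350],None,fx=6,fy=6,interpolation=cv2.INTER_CUBIC))
```

```text
[0.56996612 0.22205144 0.13994386] [-0.19254022 -0.1895296  -0.18037872]
t 2.88 L 0.056 A 0.011 n 5
{"gripper":6.2,"x":1.11,"y":-0.13,"z":0.02,"wx":0.001,"wy":-0.002,"wz":-0.001},
{"gripper":6.2,"x":1.11,"y":-0.13,"z":0.02,"wx":0.001,"wy":-0.002,"wz":-0.001},
{"gripper":6.2,"x":1.11,"y":-0.12,"z":0.02,"wx":0.001,"wy":-0.002,"wz":-0.001},
{"gripper":6.2,"x":1.11,"y":-0.12,"z":0.02,"wx":0.001,"wy":-0.002,"wz":-0.001},
{"gripper":6.2,"x":1.11,"y":-0.12,"z":0.02,"wx":0.001,"wy":-0.002,"wz":-0.001},
```

View pics/top3c.png

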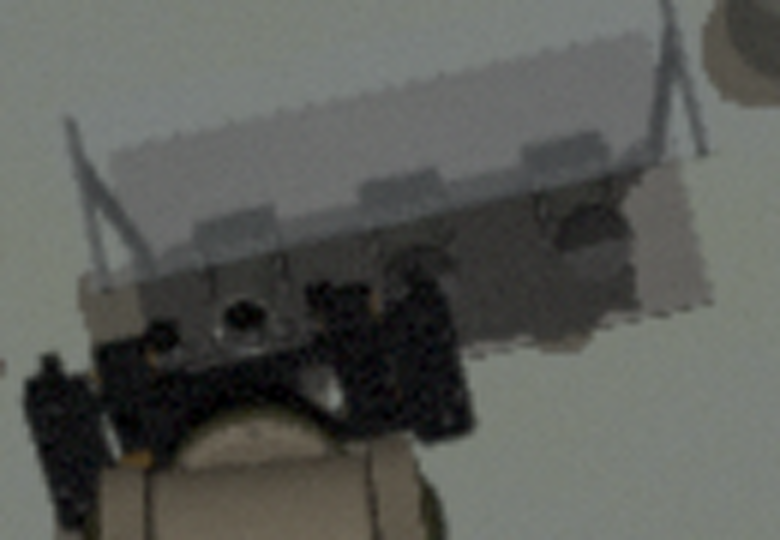

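{"api": "move_arm", "payload": {"commands": [{"gripper":6.2,"x":1.1,"y":-0.15,"z":0,"wx":0,"wy":0,"wz":0},{"gripper":6.2,"x":1.1,"y":-0.15,"z":0,"wx":0,"wy":0,"wz":0},{"gripper":6.2,"x":1.1,"y":-0.15,"z":0,"wx":0,"wy":0,"wz":0},{"gripper":6.2,"x":1.0,"y":-0.15,"z":0.05,"wx":0,"wy":0,"wz":0},{"gripper":6.2,"x":1.0,"y":-0.1,"z":0.05,"wx":0,"wy":0,"wz":0},{"gripper":6.2,"x":0,"y":0,"z":0,"wx":0,"wy":0,"wz":0}]}}

```text
t: 3.43
tool_pos: [0.5958, 0.2274, 0.0934]
orientation: [1.577, 0.964, 0.232]
wrist_force: [-0.4, -0.6, -0.9]
finger_gap: 0.0623
```

Run:
```python
from h import *
t=np.radians(34); ax=np.sin(t)*rx-np.cos(t)*ez; R1=toolR(ax,-ry)
s,p,R=state(); e=p-(tubept(.088)+.019*ax); print(p,s['wrist_force'],e@rx,e@ry,e@ez)
snap('side','side4')
im,_=snap('top','top4')
a=cv2.imread('pics/top4.png'); cv2.imwrite('pics/top4c.png',cv2.resize(a[180:270,220:350],None,fx=6,fy=6,interpolation=cv2.INTER_CUBIC))
a=cv2.imread('pics/side4.png'); cv2.imwrite('pics/side4c.png',cv2.resize(a[160:340,205:385],None,fx=3.3,fy=3.3,interpolation=cv2.INTER_CUBIC))
```

```text
[0.59579248 0.22739258 0.09342451] [-0.38899222 -0.58456852 -0.93779962] 0.00019979261547397253 0.0004696265304920203 0.002968219245935752
```

View pics/side4c.png

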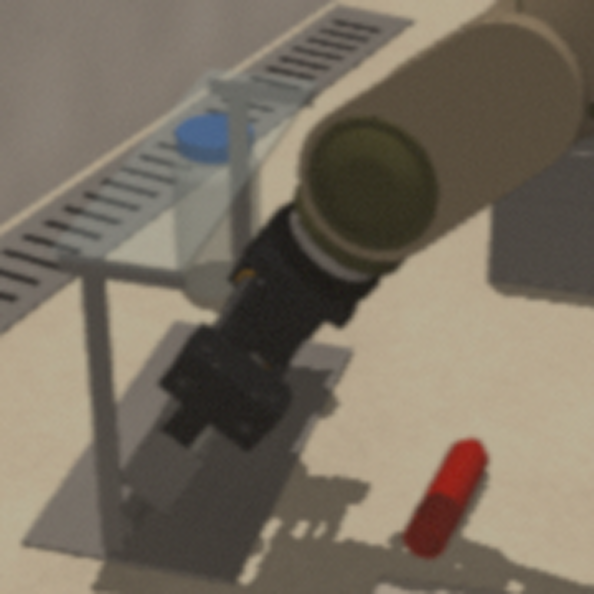

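View pics/top4c.png

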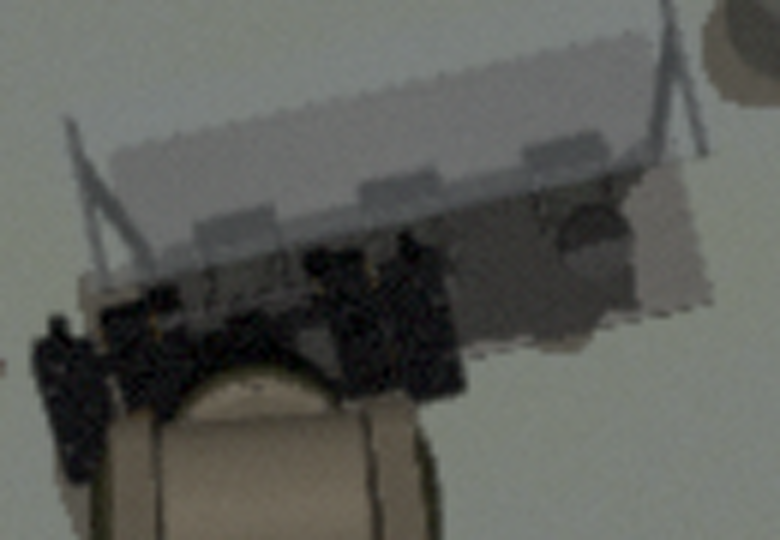

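The fingers straddle the tube, clear of the shield and with no contact force. I'll close on it now.

{"api": "move_arm", "payload": {"commands": [{"gripper":2.0,"x":0,"y":0,"z":0,"wx":0,"wy":0,"wz":0},{"gripper":2.0,"x":0,"y":0,"z":0,"wx":0,"wy":0,"wz":0},{"gripper":2.0,"x":0,"y":0,"z":0,"wx":0,"wy":0,"wz":0},{"gripper":2.0,"x":0,"y":0,"z":0,"wx":0,"wy":0,"wz":0},{"gripper":2.0,"x":0,"y":0,"z":0,"wx":0,"wy":0,"wz":0},{"gripper":2.0,"x":0,"y":0,"z":0,"wx":0,"wy":0,"wz":0},{"gripper":2.0,"x":0,"y":0,"z":0,"wx":0,"wy":0,"wz":0},{"gripper":2.0,"x":0,"y":0,"z":0,"wx":0,"wy":0,"wz":0}], "newtons": 18}}

```text
t: 4.2
tool_pos: [0.5957, 0.2277, 0.097]
orientation: [1.576, 0.96, 0.232]
wrist_force: [-0.6, -0.9, -0.8]
finger_gap: 0.0294
```

Run:
```python
from h import *
s,p,R=state(); a=tubept(1)-tubept(0); print(p,s['wrist_force'],s['finger_gap'])
plan(p+.16*a,R,vmax=.014,grip=2)
```

```text
[0.59569857 0.22769208 0.09704768] [-0.59454616 -0.94438295 -0.78032255] 0.029398109809989307
t 4.2 L 0.16 A 0.0 n 12
{"gripper":2,"x":-1.33,"y":0.12,"z":-0.01,"wx":0,"wy":0,"wz":0},
{"gripper":2,"x":-1.33,"y":0.12,"z":-0.01,"wx":0,"wy":0,"wz":0},
{"gripper":2,"x":-1.33,"y":0.12,"z":-0.01,"wx":0,"wy":0,"wz":0},
{"gripper":2,"x":-1.33,"y":0.12,"z":-0.01,"wx":0,"wy":0,"wz":0},
{"gripper":2,"x":-1.33,"y":0.12,"z":-0.01,"wx":0,"wy":0,"wz":0},
{"gripper":2,"x":-1.33,"y":0.12,"z":-0.01,"wx":0,"wy":0,"wz":0},
{"gripper":2,"x":-1.33,"y":0.12,"z":-0.01,"wx":0,"wy":0,"wz":0},
{"gripper":2,"x":-1.33,"y":0.12,"z":-0.01,"wx":0,"wy":0,"wz":0},
{"gripper":2,"x":-1.33,"y":0.12,"z":-0.01,"wx":0,"wy":0,"wz":0},
{"gripper":2,"x":-1.33,"y":0.12,"z":-0.01,"wx":0,"wy":0,"wz":0},
{"gripper":2,"x":-1.33,"y":0.12,"z":-0.01,"wx":0,"wy":0,"wz":0},
{"gripper":2,"x":-1.33,"y":0.12,"z":-0.01,"wx":0,"wy":0,"wz":0},
```

{"api": "move_arm", "payload": {"commands": [{"gripper":2,"x":-1.3,"y":0.12,"z":0,"wx":0,"wy":0,"wz":0},{"gripper":2,"x":-1.3,"y":0.12,"z":0,"wx":0,"wy":0,"wz":0},{"gripper":2,"x":-1.3,"y":0.12,"z":0,"wx":0,"wy":0,"wz":0},{"gripper":2,"x":-1.3,"y":0.12,"z":0,"wx":0,"wy":0,"wz":0},{"gripper":2,"x":-1.3,"y":0.12,"z":0,"wx":0,"wy":0,"wz":0}]}}

```text
t: 4.62
tool_pos: [0.5634, 0.2197, 0.1536]
orientation: [1.576, 0.962, 0.231]
wrist_force: [0.1, -0.8, -1.0]
finger_gap: 0.0294
```

Run:
```python
from h import *
t=np.radians(34); ax=np.sin(t)*rx-np.cos(t)*ez; R1=toolR(ax,-ry)
s,p,R=state(); a=tubept(1)-tubept(0); e=p-np.array([0.5957,0.2277,0.0970]); print(p,s['finger_gap'],e@a,e@ry,(e-(e@a)*a)@rx)
plan(p+.1*a,R1,n=8,grip=2)
```

```text
[0.563398   0.21968818 0.15362949] 0.02941401732261064 0.06567605083456945 -0.0008526341759787664 -0.0004318053145852228
t 4.62 L 0.1 A 0.018 n 8
{"gripper":2,"x":-1.25,"y":0.11,"z":-0.01,"wx":0.001,"wy":-0.001,"wz":-0.002},
{"gripper":2,"x":-1.25,"y":0.1,"z":-0.01,"wx":0.001,"wy":-0.001,"wz":-0.002},
{"gripper":2,"x":-1.25,"y":0.1,"z":-0.01,"wx":0.001,"wy":-0.001,"wz":-0.002},
{"gripper":2,"x":-1.25,"y":0.1,"z":-0.01,"wx":0.001,"wy":-0.001,"wz":-0.002},
{"gripper":2,"x":-1.25,"y":0.1,"z":-0,"wx":0.001,"wy":-0.001,"wz":-0.002},
{"gripper":2,"x":-1.25,"y":0.09,"z":-0,"wx":0.001,"wy":-0.001,"wz":-0.002},
{"gripper":2,"x":-1.25,"y":0.09,"z":-0,"wx":0.001,"wy":-0.001,"wz":-0.002},
{"gripper":2,"x":-1.25,"y":0.09,"z":-0,"wx":0.001,"wy":-0.001,"wz":-0.002},
```

{"api": "move_arm", "payload": {"commands": [{"gripper":2,"x":-1.3,"y":0.1,"z":-0.05,"wx":0,"wy":0,"wz":0},{"gripper":2,"x":-1.6,"y":0.13,"z":-0.03,"wx":0,"wy":0,"wz":0},{"gripper":2,"x":-2,"y":0.17,"z":0,"wx":0,"wy":0,"wz":0},{"gripper":2,"x":-2,"y":0.17,"z":0,"wx":0,"wy":0,"wz":0},{"gripper":2,"x":-2,"y":0.17,"z":0,"wx":0,"wy":0,"wz":0},{"gripper":2,"x":-1.6,"y":0.13,"z":0,"wx":0,"wy":0,"wz":0}]}}

```text
t: 5.12
tool_pos: [0.5084, 0.2075, 0.2477]
orientation: [1.576, 0.965, 0.231]
wrist_force: [-0.2, -0.8, -0.2]
finger_gap: 0.0299
```

Run:
```python
from h import *
s,p,R=state(); print(p,s['finger_gap'],s['wrist_force'],s['joint_pos'].round(2))
snap('side','side5'); snap('top','top5')
a=cv2.imread('pics/side5.png'); b=cv2.imread('pics/top5.png')
cv2.imwrite('pics/c5.png',np.hstack([cv2.resize(a[120:360,200:420],None,fx=1.8,fy=1.8),cv2.resize(b[150:300,220:350],(374,432))]))
```

```text
[0.50836512 0.20748531 0.24769354] 0.029895405591219986 [-0.19052538 -0.78387203 -0.24155363] [0.15 0.09 1.87 0.08 0.58 1.45]
```

View pics/c5.png

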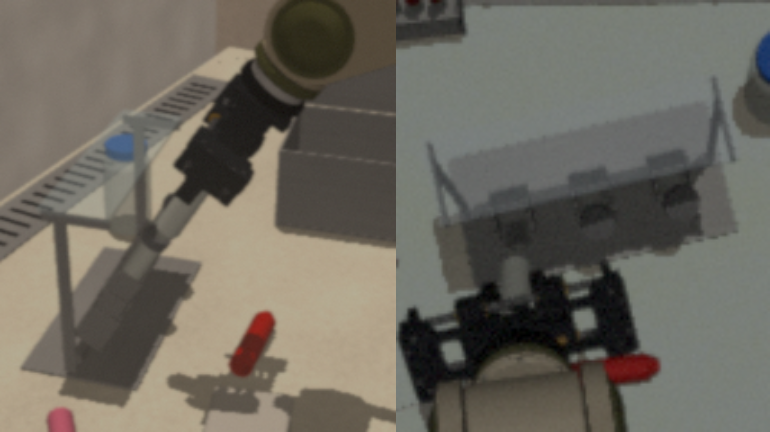

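```bash
cat >> h.py <<'E'
bx=np.array([.2158,-.9764,0]); by=np.array([.9764,.2158,0]); BC=np.array([.4652,-.2708,0])
E
python3 - <<'E'
from h import *
plan(np.array([.47,.05,.31]),toolR(-ez,bx),grip=2,vmax=.034,wmax=.06)
E
```

```text
t 5.22 L 0.1736 A 0.609 n 11
{"gripper":2,"x":-0.84,"y":-0.23,"z":1.32,"wx":0.001,"wy":-0.001,"wz":-0.055},
{"gripper":2,"x":-0.83,"y":-0.27,"z":1.32,"wx":0.001,"wy":-0.001,"wz":-0.055},
{"gripper":2,"x":-0.81,"y":-0.32,"z":1.32,"wx":0.001,"wy":-0.001,"wz":-0.055},
{"gripper":2,"x":-0.79,"y":-0.36,"z":1.32,"wx":0.001,"wy":-0.001,"wz":-0.055},
{"gripper":2,"x":-0.77,"y":-0.4,"z":1.32,"wx":0.001,"wy":-0.001,"wz":-0.055},
{"gripper":2,"x":-0.74,"y":-0.44,"z":1.32,"wx":0.001,"wy":-0.001,"wz":-0.055},
{"gripper":2,"x":-0.72,"y":-0.48,"z":1.32,"wx":0.001,"wy":-0.001,"wz":-0.055},
{"gripper":2,"x":-0.69,"y":-0.52,"z":1.32,"wx":0.001,"wy":-0.001,"wz":-0.055},
{"gripper":2,"x":-0.66,"y":-0.56,"z":1.32,"wx":0.001,"wy":-0.001,"wz":-0.055},
{"gripper":2,"x":-0.63,"y":-0.59,"z":1.32,"wx":0.001,"wy":-0.001,"wz":-0.055},
{"gripper":2,"x":-0.59,"y":-0.63,"z":1.32,"wx":0.001,"wy":-0.001,"wz":-0.055},
```

{"api": "move_arm", "payload": {"commands": [{"gripper":2,"x":-1.2,"y":0,"z":0.5,"wx":0,"wy":0,"wz":-0.055},{"gripper":2,"x":-0.9,"y":-0.3,"z":1.3,"wx":0,"wy":0,"wz":-0.055},{"gripper":2,"x":-0.8,"y":-0.3,"z":1.4,"wx":0,"wy":0,"wz":-0.055},{"gripper":2,"x":-0.8,"y":-0.4,"z":1.4,"wx":0,"wy":0,"wz":-0.055},{"gripper":2,"x":-0.8,"y":-0.4,"z":1.4,"wx":0,"wy":0,"wz":-0.055},{"gripper":2,"x":-0.8,"y":-0.4,"z":1.4,"wx":0,"wy":0,"wz":-0.055},{"gripper":2,"x":-0.7,"y":-0.5,"z":1.4,"wx":0,"wy":0,"wz":-0.055},{"gripper":2,"x":-0.7,"y":-0.5,"z":1.4,"wx":0,"wy":0,"wz":-0.055},{"gripper":2,"x":-0.7,"y":-0.5,"z":1.4,"wx":0,"wy":0,"wz":-0.055},{"gripper":2,"x":-0.6,"y":-0.6,"z":1.4,"wx":0,"wy":0,"wz":-0.055},{"gripper":2,"x":-0.6,"y":-0.6,"z":1.4,"wx":0,"wy":0,"wz":-0.055}]}}

```text
t: 6.13
tool_pos: [0.4704, 0.0455, 0.3065]
orientation: [-1.817, 1.532, 3.125]
wrist_force: [0.7, 0.4, -0.4]
finger_gap: 0.0293
```

Run:
```python
from h import *
s,p,R=state(); print(p,s['finger_gap'],s['wrist_force'],s['joint_pos'].round(2))
plan(BC-.02*bx+.3*ez,toolR(-ez,bx),grip=2,vmax=.028)
```

```text
[0.47041463 0.04547473 0.30648021] 0.029283689315658026 [ 0.70134678  0.371421   -0.39710823] [-0.15  0.18  1.5  -0.01  1.51  1.19]
t 6.13 L 0.297 A 0.041 n 11
{"gripper":2,"x":0.06,"y":-0.7,"z":2.61,"wx":0.001,"wy":-0.001,"wz":0.003},
{"gripper":2,"x":0.06,"y":-0.69,"z":2.61,"wx":0.001,"wy":-0.001,"wz":0.003},
{"gripper":2,"x":0.06,"y":-0.69,"z":2.61,"wx":0.001,"wy":-0.001,"wz":0.003},
{"gripper":2,"x":0.06,"y":-0.69,"z":2.61,"wx":0.001,"wy":-0.001,"wz":0.003},
{"gripper":2,"x":0.06,"y":-0.69,"z":2.61,"wx":0.001,"wy":-0.001,"wz":0.003},
{"gripper":2,"x":0.06,"y":-0.68,"z":2.61,"wx":0.001,"wy":-0.001,"wz":0.003},
{"gripper":2,"x":0.06,"y":-0.68,"z":2.61,"wx":0.001,"wy":-0.001,"wz":0.003},
{"gripper":2,"x":0.06,"y":-0.68,"z":2.61,"wx":0.001,"wy":-0.001,"wz":0.003},
{"gripper":2,"x":0.06,"y":-0.67,"z":2.61,"wx":0.001,"wy":-0.001,"wz":0.003},
{"gripper":2,"x":0.06,"y":-0.67,"z":2.61,"wx":0.001,"wy":-0.001,"wz":0.003},
{"gripper":2,"x":0.06,"y":-0.67,"z":2.61,"wx":0.001,"wy":-0.001,"wz":0.003},
```

{"api": "move_arm", "payload": {"commands": [{"gripper":2,"x":0.05,"y":-0.7,"z":2.6,"wx":0,"wy":0,"wz":0.003},{"gripper":2,"x":0.05,"y":-0.7,"z":2.6,"wx":0,"wy":0,"wz":0.003},{"gripper":2,"x":0.05,"y":-0.7,"z":2.6,"wx":0,"wy":0,"wz":0.003},{"gripper":2,"x":0.05,"y":-0.7,"z":2.6,"wx":0,"wy":0,"wz":0.003},{"gripper":2,"x":0.05,"y":-0.7,"z":2.6,"wx":0,"wy":0,"wz":0.003},{"gripper":2,"x":0.05,"y":-0.7,"z":2.6,"wx":0,"wy":0,"wz":0.003},{"gripper":2,"x":0.05,"y":-0.7,"z":2.6,"wx":0,"wy":0,"wz":0.003},{"gripper":2,"x":0.05,"y":-0.7,"z":2.6,"wx":0,"wy":0,"wz":0.003},{"gripper":2,"x":0.05,"y":-0.7,"z":2.6,"wx":0,"wy":0,"wz":0.003},{"gripper":2,"x":0.05,"y":-0.7,"z":2.2,"wx":0,"wy":0,"wz":0.003},{"gripper":2,"x":0,"y":0,"z":0,"wx":0,"wy":0,"wz":0}]}}

```text
t: 7.05
tool_pos: [0.4641, -0.2368, 0.2844]
orientation: [-2.389, 1.543, 2.553]
wrist_force: [0.2, -0.2, -0.8]
finger_gap: 0.0295
```

Run:
```python
from h import *
s,p,R=state(); e=p-BC; print(p,s['finger_gap'],'box xy',e@bx,e@by,R.as_matrix()[:,0])
plan(BC-.02*bx+.09*ez,toolR(-ez,bx),grip=2,vmax=.024)
snap('side','side6'); snap('top','top6')
a=cv2.imread('pics/side6.png'); b=cv2.imread('pics/top6.png')
cv2.imwrite('pics/c6.png',np.hstack([cv2.resize(a[40:280,300:520],(400,436)),cv2.resize(b[190:340,370:530],(390,436))]))
```

```text
[ 0.46407198 -0.23675169  0.28436811] 0.02953131126685118 box xy -0.03348819973022946 0.0062462314148997 [-0.02346032  0.01564515 -0.99960234]
t 7.05 L 0.1949 A 0.031 n 9
{"gripper":2,"x":2.16,"y":-0.03,"z":0.19,"wx":0.001,"wy":-0.002,"wz":0.002},
{"gripper":2,"x":2.16,"y":-0.03,"z":0.19,"wx":0.001,"wy":-0.002,"wz":0.002},
{"gripper":2,"x":2.16,"y":-0.04,"z":0.18,"wx":0.001,"wy":-0.002,"wz":0.002},
{"gripper":2,"x":2.16,"y":-0.04,"z":0.18,"wx":0.001,"wy":-0.002,"wz":0.002},
{"gripper":2,"x":2.16,"y":-0.05,"z":0.17,"wx":0.001,"wy":-0.002,"wz":0.002},
{"gripper":2,"x":2.16,"y":-0.05,"z":0.17,"wx":0.001,"wy":-0.002,"wz":0.002},
{"gripper":2,"x":2.16,"y":-0.06,"z":0.16,"wx":0.001,"wy":-0.002,"wz":0.002},
{"gripper":2,"x":2.16,"y":-0.06,"z":0.16,"wx":0.001,"wy":-0.002,"wz":0.002},
{"gripper":2,"x":2.16,"y":-0.06,"z":0.15,"wx":0.001,"wy":-0.002,"wz":0.002},
```

View pics/c6.png

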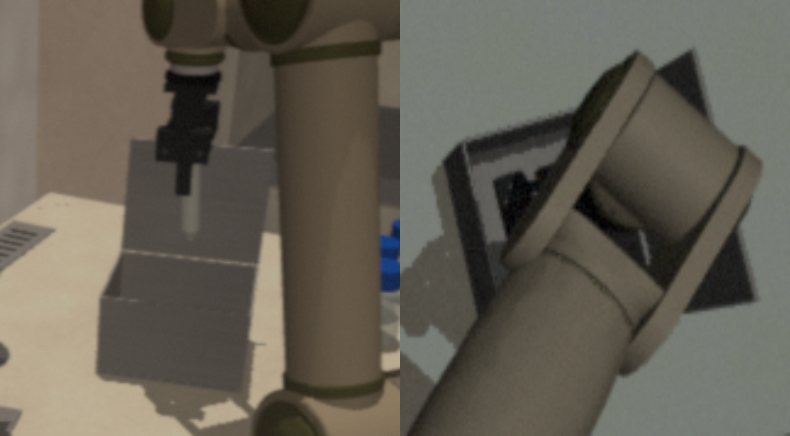

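Run:
```python
from h import *
for n in('side','top'):
    d=np.load(f'/tmp/{n}6.npy'); W=cloud(n,d); e=W-BC; X=e@bx; Y=e@by; Z=W[...,2]
    m=(d>0)&(abs(Y)<.16)&(Z>.33)&(X>-.2)&(X<.25)
    for lo in np.arange(.33,.8,.03):
        k=m&(Z>=lo)&(Z<lo+.03)
        if k.sum()>15: print(n,lo.round(2),k.sum(),'X',np.percentile(X[k],[1,99]).round(3),'Y',np.percentile(Y[k],[1,99]).round(3))
```

```text
side 0.33 131 X [-0.122  0.048] Y [-0.027  0.04 ]
side 0.36 452 X [-0.13   0.049] Y [-0.028  0.041]
side 0.39 439 X [-0.129  0.052] Y [-0.026  0.038]
side 0.42 387 X [-0.077 -0.027] Y [-0.027  0.044]
side 0.45 357 X [-0.072 -0.038] Y [-0.029  0.046]
side 0.48 372 X [-0.159 -0.037] Y [-0.071  0.076]
side 0.51 796 X [-0.19  -0.035] Y [-0.069  0.082]
side 0.54 780 X [-0.191 -0.038] Y [-0.05  0.08]
side 0.57 438 X [-0.178 -0.   ] Y [-0.043  0.065]
top 0.36 44 X [-0.125 -0.067] Y [-0.003  0.042]
top 0.39 220 X [-0.126 -0.086] Y [-0.     0.041]
top 0.42 94 X [-0.071 -0.035] Y [-0.027  0.011]
top 0.45 67 X [-0.069 -0.037] Y [-0.027  0.013]
top 0.48 164 X [-0.141 -0.03 ] Y [-0.058  0.037]
top 0.51 277 X [-0.165 -0.031] Y [-0.063  0.083]
top 0.54 1607 X [-0.179  0.03 ] Y [-0.113  0.078]
top 0.57 4311 X [-0.192  0.015] Y [-0.13   0.063]
top 0.6 1940 X [-0.199 -0.123] Y [-0.157 -0.056]
top 0.63 57 X [-0.2   -0.189] Y [-0.149 -0.112]
```

{"api": "move_arm", "payload": {"commands": [{"gripper":2,"x":2.2,"y":-0.05,"z":0.2,"wx":0,"wy":0,"wz":0.003},{"gripper":2,"x":2.2,"y":-0.05,"z":0.2,"wx":0,"wy":0,"wz":0.003},{"gripper":2,"x":2.2,"y":-0.05,"z":0.2,"wx":0,"wy":0,"wz":0.003},{"gripper":2,"x":2.2,"y":-0.05,"z":0.2,"wx":0,"wy":0,"wz":0.002},{"gripper":2,"x":1.6,"y":-0.05,"z":0.1,"wx":0,"wy":0,"wz":0.002}]}}

```text
t: 7.57
tool_pos: [0.4656, -0.2367, 0.1787]
orientation: [3.133, 1.554, 1.801]
wrist_force: [0.0, 0.3, -0.7]
finger_gap: 0.0296
```

Run:
```python
from h import *
s,p,R=state(); e=p-BC; print(p,s['finger_gap'],'box xy',e@bx,e@by,R.as_matrix()[:,0],s['wrist_force'])
plan(BC-.022*bx+.09*ez,toolR(-ez,bx),grip=2,vmax=.02)
snap('side','side7'); snap('top','top7')
a=cv2.imread('pics/side7.png'); b=cv2.imread('pics/top7.png')
cv2.imwrite('pics/c7.png',np.hstack([cv2.resize(a[40:280,300:520],(400,436)),cv2.resize(b[190:340,370:530],(390,436))]))
```

```text
[ 0.46560012 -0.23665777  0.17872394] 0.029555063013185175 box xy -0.03325012382862265 0.007758567941763689 [-0.00382611  0.01633366 -0.99985928] [ 0.02912938  0.31070636 -0.71053247]
t 7.57 L 0.0898 A 0.027 n 5
{"gripper":2,"x":1.77,"y":-0.16,"z":0.25,"wx":0.004,"wy":-0.003,"wz":0},
{"gripper":2,"x":1.77,"y":-0.16,"z":0.25,"wx":0.004,"wy":-0.003,"wz":0},
{"gripper":2,"x":1.77,"y":-0.16,"z":0.24,"wx":0.004,"wy":-0.003,"wz":0},
{"gripper":2,"x":1.77,"y":-0.16,"z":0.24,"wx":0.004,"wy":-0.003,"wz":0},
{"gripper":2,"x":1.77,"y":-0.16,"z":0.23,"wx":0.004,"wy":-0.003,"wz":0},
```

View pics/c7.png

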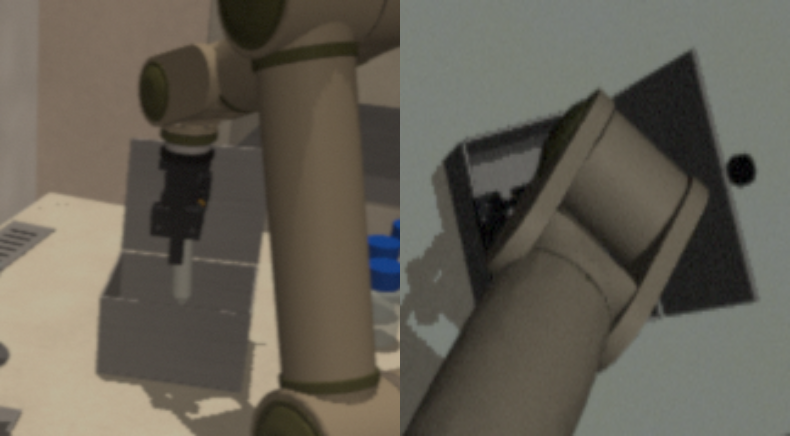

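{"api": "move_arm", "payload": {"commands": [{"gripper":2,"x":1.9,"y":-0.15,"z":0.4,"wx":0.004,"wy":-0.003,"wz":0},{"gripper":2,"x":1.9,"y":-0.15,"z":0.4,"wx":0.004,"wy":-0.003,"wz":0},{"gripper":2,"x":1.9,"y":-0.15,"z":0.3,"wx":0.004,"wy":-0.003,"wz":0},{"gripper":2,"x":1.6,"y":-0.15,"z":0.2,"wx":0.004,"wy":-0.003,"wz":0},{"gripper":2,"x":0.8,"y":0,"z":0,"wx":0,"wy":0,"wz":0},{"gripper":2,"x":0,"y":0,"z":0,"wx":0,"wy":0,"wz":0}]}}

```text
t: 8.17
tool_pos: [0.4667, -0.2471, 0.1008]
orientation: [1.398, 1.566, 0.055]
wrist_force: [-0.9, -0.2, 0.2]
finger_gap: 0.0291
```

Run:
```python
from h import *
s,p,R=state(); e=p-BC; print(p,s['finger_gap'],'box xy',e@bx,e@by,R.as_matrix()[:,0],s['wrist_force'])
```

```text
[ 0.4666678  -0.24713299  0.10078916] 0.029145487518589426 box xy -0.02279171640288445 0.006540495868246152 [ 4.47658685e-03  2.48592916e-04 -9.99989949e-01] [-0.89493589 -0.19096209  0.15368973]
```

{"api": "move_arm", "payload": {"commands": [{"gripper":2,"x":0.7,"y":0,"z":0,"wx":0,"wy":0,"wz":0},{"gripper":2,"x":0.7,"y":0,"z":0,"wx":0,"wy":0,"wz":0},{"gripper":2,"x":0.3,"y":0,"z":0,"wx":0,"wy":0,"wz":0}]}}

```text
t: 8.42
tool_pos: [0.4688, -0.2471, 0.086]
orientation: [1.007, 1.562, -0.334]
wrist_force: [0.3, 0.6, -0.1]
finger_gap: 0.0292
```

{"api": "move_arm", "payload": {"commands": [{"gripper":4.6,"x":0,"y":0,"z":0,"wx":0,"wy":0,"wz":0},{"gripper":4.6,"x":0,"y":0,"z":0,"wx":0,"wy":0,"wz":0},{"gripper":4.6,"x":0,"y":0,"z":0,"wx":0,"wy":0,"wz":0},{"gripper":4.6,"x":0,"y":0,"z":0,"wx":0,"wy":0,"wz":0},{"gripper":4.6,"x":-1,"y":0,"z":0,"wx":0,"wy":0,"wz":0},{"gripper":4.6,"x":-1.5,"y":0,"z":0,"wx":0,"wy":0,"wz":0},{"gripper":4.6,"x":-2,"y":0,"z":0,"wx":0,"wy":0,"wz":0},{"gripper":4.6,"x":-2.5,"y":0,"z":0,"wx":0,"wy":0,"wz":0},{"gripper":4.6,"x":-2.5,"y":0,"z":0,"wx":0,"wy":0,"wz":0}]}}

```text
t: 9.17
tool_pos: [0.4667, -0.2458, 0.1844]
orientation: [1.605, 1.567, 0.264]
wrist_force: [0.2, 0.7, -0.0]
finger_gap: 0.0461
```

Run:
```python
from h import *
s,p,R=state(); e=p-BC; print(p,s['finger_gap'],'box xy',e@bx,e@by,R.as_matrix()[:,0],s['wrist_force'])
snap('side','side8'); snap('top','top8')
a=cv2.imread('pics/side8.png'); b=cv2.imread('pics/top8.png')
cv2.imwrite('pics/c8.png',np.hstack([cv2.resize(a[40:280,300:520],(400,436)),cv2.resize(b[190:340,370:530],(390,436))]))
```

```text
[ 0.46674044 -0.24576085  0.1843654 ] 0.04608133394909093 box xy -0.024115799448684888 0.006907534844620329 [ 0.00404698  0.00109313 -0.99999121] [ 0.19883327  0.67266804 -0.00936901]
```

View pics/c8.png

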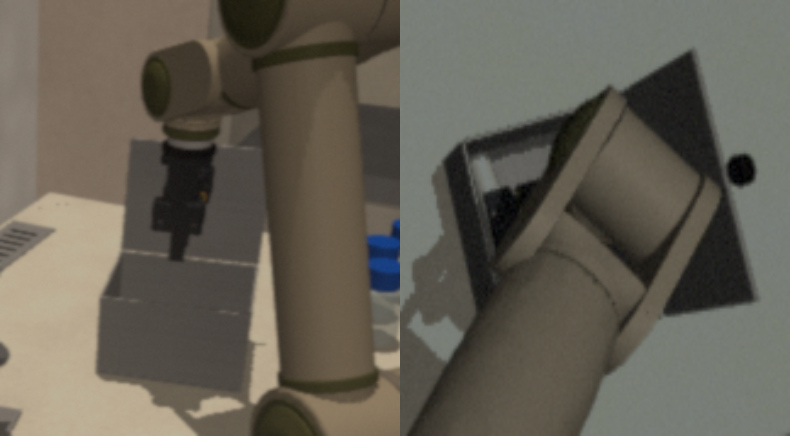

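```bash
cat >> h.py <<'E'
H=BC+.09*bx+.13*ez
def face(th,r,yo): return H+yo*by+r*(-np.cos(th)*bx+np.sin(th)*ez)+.006*(np.sin(th)*bx+np.cos(th)*ez)
def lidR(deg): 
    t=np.radians(deg); ax=-np.sin(t)*bx-np.cos(t)*ez; return toolR(ax,np.cos(t)*bx-np.sin(t)*ez)
E
python3 - <<'E'
from h import *
s,p,R=state(); print(s['joint_pos'].round(2))
d=np.load('/tmp/top8.npy');W=cloud('top',d);e=W-H
m=(abs(e@by)<.1)&(e@bx>.002)&(e@bx<.05)&(W[...,2]<.33)&(W[...,2]>.16);m&=d>0
k=np.polyfit(W[m][:,2]-.13,(e@bx)[m],1); print(m.sum(),k,'theta inner',np.pi/2+np.arctan(k[0]))
Q=face(1.73,.165,-.055)+.07*bx; print(Q)
plan(np.array([p[0],p[1],.40]),R,grip=0,vmax=.03)
E
```

```text
[-0.71  0.36  1.57  0.    1.2   0.63]
1614 [ 0.15873964 -0.00111961] theta inner 1.7282224454852508
[ 0.45294927 -0.47021777  0.29196219]
t 9.27 L 0.2126 A 0.0 n 8
{"gripper":6.2,"x":-2.66,"y":0.02,"z":0.02,"wx":0,"wy":0,"wz":0},
{"gripper":6.2,"x":-2.66,"y":0.02,"z":0.02,"wx":0,"wy":0,"wz":0},
{"gripper":6.2,"x":-2.66,"y":0.02,"z":0.02,"wx":0,"wy":0,"wz":0},
{"gripper":6.2,"x":-2.66,"y":0.02,"z":0.02,"wx":0,"wy":0,"wz":0},
{"gripper":6.2,"x":-2.66,"y":0.02,"z":0.02,"wx":0,"wy":0,"wz":0},
{"gripper":6.2,"x":-2.66,"y":0.02,"z":0.02,"wx":0,"wy":0,"wz":0},
{"gripper":6.2,"x":-2.66,"y":0.02,"z":0.02,"wx":0,"wy":0,"wz":0},
{"gripper":6.2,"x":-2.66,"y":0.02,"z":0.02,"wx":0,"wy":0,"wz":0},
```

θ = 1.73, which matches my earlier estimate. Next I raise the arm and close the fingers.

{"api": "move_arm", "payload": {"commands": [{"gripper":0,"x":-2.7,"y":0,"z":0,"wx":0,"wy":0,"wz":0},{"gripper":0,"x":-2.7,"y":0,"z":0,"wx":0,"wy":0,"wz":0},{"gripper":0,"x":-2.7,"y":0,"z":0,"wx":0,"wy":0,"wz":0},{"gripper":0,"x":-2.7,"y":0,"z":0,"wx":0,"wy":0,"wz":0},{"gripper":0,"x":-2.7,"y":0,"z":0,"wx":0,"wy":0,"wz":0},{"gripper":0,"x":-2.7,"y":0,"z":0,"wx":0,"wy":0,"wz":0},{"gripper":0,"x":-2.7,"y":0,"z":0,"wx":0,"wy":0,"wz":0},{"gripper":0,"x":-2.7,"y":0,"z":0,"wx":0,"wy":0,"wz":0}]}}

```text
t: 9.93
tool_pos: [0.4631, -0.2439, 0.4098]
orientation: [2.162, 1.567, 0.82]
wrist_force: [-0.6, 0.1, 0.1]
finger_gap: 0.0004
```

```bash
sed -i 's/(grip or 6.2)/(6.2 if grip is None else grip)/' h.py
python3 - <<'E'
from h import *
s,p,R=state(); print(p,s['finger_gap'],s['joint_pos'].round(2))
snap('top','top9')
Q=face(1.73,.165,-.055)+.07*bx; Q[2]=.40
plan(Q,lidR(18),grip=0,vmax=.022)
a=cv2.imread('pics/top9.png'); cv2.imwrite('pics/c9.png',cv2.resize(a[190:340,370:530],None,fx=4,fy=4))
E
```

```text
[ 0.46311751 -0.24393732  0.40980457] 0.00040788305023764857 [-0.71  0.26  1.13  0.    1.75  0.63]
t 9.98 L 0.2266 A 0.319 n 11
{"gripper":0,"x":0.14,"y":-0.56,"z":1.98,"wx":0.001,"wy":0.029,"wz":-0.001},
{"gripper":0,"x":0.09,"y":-0.56,"z":1.98,"wx":0.001,"wy":0.029,"wz":-0.001},
{"gripper":0,"x":0.03,"y":-0.56,"z":1.98,"wx":0.001,"wy":0.029,"wz":-0.001},
{"gripper":0,"x":-0.03,"y":-0.55,"z":1.98,"wx":0.001,"wy":0.029,"wz":-0.001},
{"gripper":0,"x":-0.08,"y":-0.55,"z":1.98,"wx":0.001,"wy":0.029,"wz":-0.001},
{"gripper":0,"x":-0.14,"y":-0.55,"z":1.98,"wx":0.001,"wy":0.029,"wz":-0.001},
{"gripper":0,"x":-0.2,"y":-0.55,"z":1.98,"wx":0.001,"wy":0.029,"wz":-0.001},
{"gripper":0,"x":-0.26,"y":-0.55,"z":1.97,"wx":0.001,"wy":0.029,"wz":-0.001},
{"gripper":0,"x":-0.31,"y":-0.54,"z":1.96,"wx":0.001,"wy":0.029,"wz":-0.001},
{"gripper":0,"x":-0.37,"y":-0.54,"z":1.95,"wx":0.001,"wy":0.029,"wz":-0.001},
{"gripper":0,"x":-0.42,"y":-0.54,"z":1.94,"wx":0.001,"wy":0.029,"wz":-0.001},
```

View pics/c9.png

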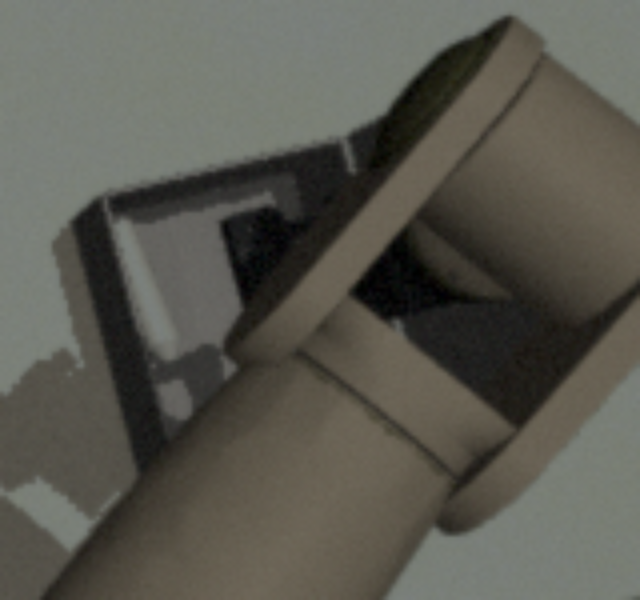

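The tube lies flat on the box floor along the front wall (crop 145,285). Next I'll carry the tool over the lid.

{"api": "move_arm", "payload": {"commands": [{"gripper":0,"x":0.1,"y":-0.56,"z":2,"wx":0,"wy":0.029,"wz":0},{"gripper":0,"x":0.1,"y":-0.56,"z":2,"wx":0,"wy":0.029,"wz":0},{"gripper":0,"x":0,"y":-0.56,"z":2,"wx":0,"wy":0.029,"wz":0},{"gripper":0,"x":0,"y":-0.56,"z":2,"wx":0,"wy":0.029,"wz":0},{"gripper":0,"x":-0.1,"y":-0.56,"z":2,"wx":0,"wy":0.029,"wz":0},{"gripper":0,"x":-0.15,"y":-0.56,"z":2,"wx":0,"wy":0.029,"wz":0},{"gripper":0,"x":-0.2,"y":-0.56,"z":2,"wx":0,"wy":0.029,"wz":0},{"gripper":0,"x":-0.25,"y":-0.56,"z":2,"wx":0,"wy":0.029,"wz":0},{"gripper":0,"x":-0.3,"y":-0.56,"z":2,"wx":0,"wy":0.029,"wz":0},{"gripper":0,"x":-0.35,"y":-0.56,"z":2,"wx":0,"wy":0.029,"wz":0},{"gripper":0,"x":-0.4,"y":-0.56,"z":2,"wx":0,"wy":0.029,"wz":0}]}}

```text
t: 10.9
tool_pos: [0.4479, -0.4714, 0.3994]
orientation: [3.091, 1.249, 1.758]
wrist_force: [8.8, -10.2, 9.7]
finger_gap: 0.0005
```

Run:
```python
from h import *
s,p,R=state(); e=p-H; print(p,e@bx,e@by,s['joint_pos'].round(2),R.as_matrix()[:,0].round(3))
Q=face(1.73,.165,-.055)+.07*bx; print(Q)
plan(Q,lidR(18),grip=0,vmax=.02)
```

```text
[ 0.44788984 -0.47139344  0.39936693] 0.10213050887824562 -0.06018970105453695 [-1.03  0.89  0.19  0.16  2.37  0.39] [-0.059  0.311 -0.949]
[ 0.45294927 -0.47021777  0.29196219]
t 10.9 L 0.1075 A 0.025 n 6
{"gripper":0,"x":1.7,"y":0.06,"z":0.57,"wx":0.004,"wy":-0.001,"wz":-0.002},
{"gripper":0,"x":1.7,"y":0.06,"z":0.56,"wx":0.004,"wy":-0.001,"wz":-0.002},
{"gripper":0,"x":1.7,"y":0.07,"z":0.56,"wx":0.004,"wy":-0.001,"wz":-0.002},
{"gripper":0,"x":1.7,"y":0.07,"z":0.56,"wx":0.004,"wy":-0.001,"wz":-0.002},
{"gripper":0,"x":1.7,"y":0.08,"z":0.56,"wx":0.004,"wy":-0.001,"wz":-0.002},
{"gripper":0,"x":1.7,"y":0.08,"z":0.55,"wx":0.004,"wy":-0.001,"wz":-0.002},
```

Run:
```python
from h import *
snap('side','side10'); snap('top','top10')
s,p,R=state(); print(p,s['wrist_force'],s['joint_pos'].round(4))
a=cv2.imread('pics/side10.png'); b=cv2.imread('pics/top10.png')
cv2.imwrite('pics/c10.png',np.hstack([cv2.resize(a[0:280,280:540],(400,436)),cv2.resize(b[190:360,370:550],(390,436))]))
```

```text
[ 0.44744395 -0.47385964  0.39217509] [ 0.82281663 -0.43546147 -0.49777911] [-1.0355  0.8931  0.1948  0.1548  2.3623  0.3951]
```

View pics/c10.png

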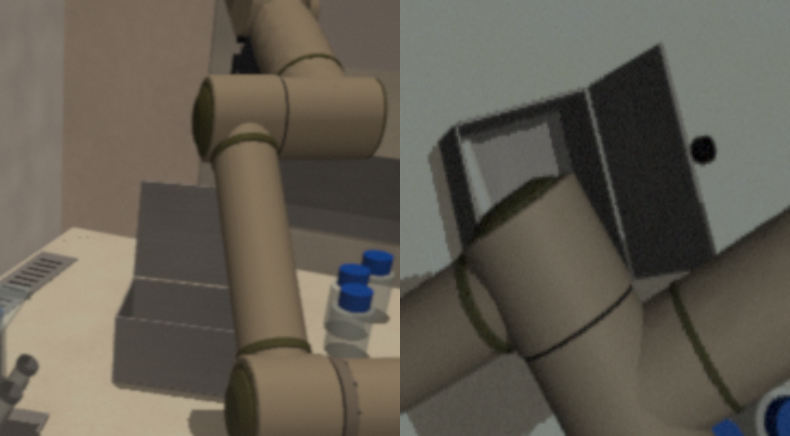

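Run:
```python
from h import *
Q=face(1.73,.165,-.07)+.06*bx; print(Q)
plan(Q,lidR(12),grip=0,vmax=.015)
```

```text
[ 0.43614527 -0.46369077  0.29196219]
t 11.0 L 0.1014 A 0.124 n 7
{"gripper":0,"x":1.41,"y":-0.14,"z":0.3,"wx":0.002,"wy":-0.018,"wz":-0.001},
{"gripper":0,"x":1.42,"y":-0.14,"z":0.27,"wx":0.002,"wy":-0.018,"wz":-0.001},
{"gripper":0,"x":1.42,"y":-0.14,"z":0.25,"wx":0.002,"wy":-0.018,"wz":-0.001},
{"gripper":0,"x":1.42,"y":-0.13,"z":0.22,"wx":0.002,"wy":-0.018,"wz":-0.001},
{"gripper":0,"x":1.43,"y":-0.13,"z":0.2,"wx":0.002,"wy":-0.018,"wz":-0.001},
{"gripper":0,"x":1.43,"y":-0.13,"z":0.17,"wx":0.002,"wy":-0.018,"wz":-0.001},
{"gripper":0,"x":1.43,"y":-0.13,"z":0.15,"wx":0.002,"wy":-0.018,"wz":-0.001},
```

{"api": "move_arm", "payload": {"commands": [{"gripper":0,"x":1.4,"y":-0.15,"z":0.3,"wx":0,"wy":-0.018,"wz":0},{"gripper":0,"x":1.4,"y":-0.15,"z":0.3,"wx":0,"wy":-0.018,"wz":0},{"gripper":0,"x":1.4,"y":-0.15,"z":0.25,"wx":0,"wy":-0.018,"wz":0},{"gripper":0,"x":1.4,"y":-0.15,"z":0.2,"wx":0,"wy":-0.018,"wz":0}]}}

```text
t: 11.33
tool_pos: [0.4426, -0.4703, 0.3389]
orientation: [3.065, 1.335, 1.728]
wrist_force: [1.5, 0.0, -0.2]
finger_gap: 0.0002
```

Run:
```python
from h import *
s,p,R=state(); e=p-H; print(p,'bx,by',e@bx,e@by,s['joint_pos'].round(3),s['wrist_force'])
Q=face(1.73,.165,-.07)+.06*bx
plan(Q,lidR(12),grip=0,vmax=.015)
```

```text
[ 0.44255364 -0.47030266  0.33885213] bx,by 0.09991392121230182 -0.06516457846350891 [-1.031  0.716  0.638  0.096  2.006  0.336] [ 1.48520549  0.03372078 -0.18819105]
t 11.33 L 0.0478 A 0.035 n 4
{"gripper":0,"x":1.18,"y":-0.14,"z":0.08,"wx":0.005,"wy":-0.007,"wz":-0.004},
{"gripper":0,"x":1.18,"y":-0.13,"z":0.07,"wx":0.005,"wy":-0.007,"wz":-0.004},
{"gripper":0,"x":1.19,"y":-0.13,"z":0.07,"wx":0.005,"wy":-0.007,"wz":-0.004},
{"gripper":0,"x":1.19,"y":-0.13,"z":0.06,"wx":0.005,"wy":-0.007,"wz":-0.004},
```

{"api": "move_arm", "payload": {"commands": [{"gripper":0,"x":1.2,"y":-0.13,"z":0.05,"wx":0.005,"wy":-0.007,"wz":-0.004},{"gripper":0,"x":1.2,"y":-0.13,"z":0.05,"wx":0.005,"wy":-0.007,"wz":-0.004},{"gripper":0,"x":1.2,"y":-0.13,"z":0.05,"wx":0.005,"wy":-0.007,"wz":-0.004},{"gripper":0,"x":1.2,"y":-0.13,"z":0.05,"wx":0.005,"wy":-0.007,"wz":-0.004}]}}

```text
t: 11.67
tool_pos: [0.4383, -0.4609, 0.2986]
orientation: [3.119, 1.388, 1.769]
wrist_force: [0.1, 0.2, 0.7]
finger_gap: 0.0001
```

Run:
```python
from h import *
s,p,R=state(); e=p-H; print(p,'bx,by',e@bx,e@by,s['joint_pos'].round(3),s['wrist_force'])
P=face(1.65,.165,-.07)+.0175*bx; print(P)
plan(P,lidR(12),grip=0,vmax=.01)
snap('side','side11'); snap('top','top11')
a=cv2.imread('pics/side11.png'); b=cv2.imread('pics/top11.png')
cv2.imwrite('pics/c11.png',np.hstack([cv2.resize(a[0:280,280:540],(400,436)),cv2.resize(b[190:360,370:550],(390,436))]))
```

```text
[ 0.43827874 -0.46093373  0.29857402] bx,by 0.08984357727838402 -0.06731677333801113 [-1.019  0.648  0.847  0.065  1.817  0.341] [0.06018046 0.15125999 0.74005397]
[ 0.4241585  -0.40945588  0.294008  ]
t 11.67 L 0.0536 A 0.028 n 6
{"gripper":0,"x":0.24,"y":-0.04,"z":-0.86,"wx":0.001,"wy":0.005,"wz":-0.001},
{"gripper":0,"x":0.24,"y":-0.04,"z":-0.86,"wx":0.001,"wy":0.005,"wz":-0.001},
{"gripper":0,"x":0.24,"y":-0.04,"z":-0.86,"wx":0.001,"wy":0.005,"wz":-0.001},
{"gripper":0,"x":0.25,"y":-0.04,"z":-0.86,"wx":0.001,"wy":0.005,"wz":-0.001},
{"gripper":0,"x":0.25,"y":-0.04,"z":-0.86,"wx":0.001,"wy":0.005,"wz":-0.001},
{"gripper":0,"x":0.26,"y":-0.04,"z":-0.85,"wx":0.001,"wy":0.005,"wz":-0.001},
```

View pics/c11.png

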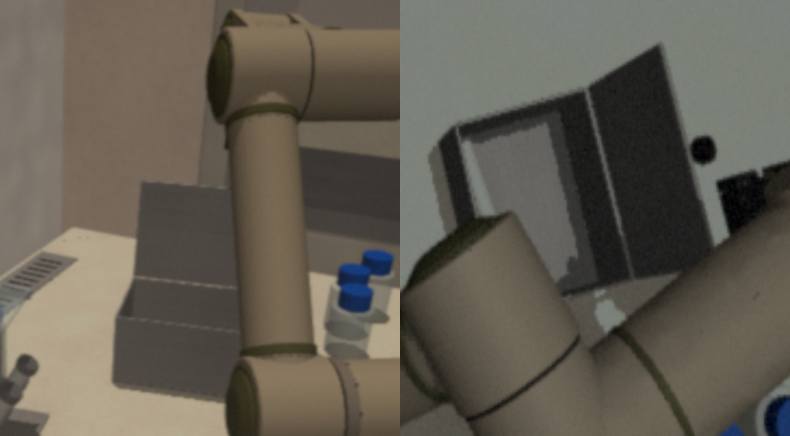

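{"api": "move_arm", "payload": {"commands": [{"gripper":0,"x":0.4,"y":0,"z":-0.9,"wx":0,"wy":0,"wz":0},{"gripper":0,"x":0.4,"y":0,"z":-0.9,"wx":0,"wy":0,"wz":0},{"gripper":0,"x":0.4,"y":0,"z":-0.9,"wx":0,"wy":0,"wz":0},{"gripper":0,"x":0.4,"y":0,"z":-0.9,"wx":0,"wy":0,"wz":0},{"gripper":0,"x":0.3,"y":0,"z":-0.9,"wx":0,"wy":0,"wz":0},{"gripper":0,"x":0.3,"y":0,"z":-0.9,"wx":0,"wy":0,"wz":0}]}}

```text
t: 12.27
tool_pos: [0.4284, -0.4048, 0.2965]
orientation: [3.068, 1.408, 1.721]
wrist_force: [-0.6, -1.8, 1.7]
finger_gap: 0.0003
```

```bash
cat >> h.py <<'E'
def lidang(tag):
    d=np.load(f'/tmp/{tag}.npy');W=cloud('top',d);e=W-H
    Y=e@by;X=e@bx;Z=e[...,2]; m=(d>0)&(Y>.04)&(Y<.1)&(np.hypot(X,Z)<.19)&(np.hypot(X,Z)>.06)&(Z>-.01)&(X>-.19)
    print('lid',m.sum(), np.median(np.arctan2(Z[m],-X[m])) if m.sum() else None)
E
python3 - <<'E'
from h import *
snap('top','top12'); lidang('top11'); lidang('top12')
s,p,R=state(); e=p-H; print(p,'bx,by',e@bx,e@by,s['joint_pos'].round(3),s['wrist_force'])
E
```

```text
lid 692 1.7145701574074903
lid 632 1.6545076410698178
[ 0.428445   -0.40347352  0.29706601] bx,by 0.03161730605515176 -0.06451852507214305 [-0.984  0.506  1.077  0.07   1.707  0.366] [-0.81339517  0.82713351 -0.17736011]
```

```bash
cat >> h.py <<'E'
def arc(ths,r=.155,yo=-.065,tilt=8,step=.013,off=.012):
    # sequential plan through lid angles
    s,p0,R0=state(); pts=[p0]
    for th in ths: pts.append(face(th,r,yo)+off*bx)
    R1=lidR(tilt); L=[np.linalg.norm(b-a) for a,b in zip(pts,pts[1:])]; N=[max(1,int(np.ceil(l/step))) for l in L]; n=sum(N); dR=(R1*R0.inv()).as_rotvec(); w=R0.inv().apply(dR)/n; i=0
    for a,b,k in zip(pts,pts[1:],N):
        print('->',b.round(3))
        for _ in range(k):
            sh=(Ro.from_rotvec(dR*i/n)*R0).inv().apply((b-a)/k)*100; print(sh.round(2),w.round(3)); i+=1
E
python3 - <<'E'
from h import *
arc([1.4,1.15,.9])
E
```

```text
-> [ 0.419 -0.364  0.284]
[ 0.49 -0.01 -0.93] [ 0.001 -0.002 -0.001]
[ 0.49 -0.01 -0.94] [ 0.001 -0.002 -0.001]
[ 0.49 -0.01 -0.94] [ 0.001 -0.002 -0.001]
[ 0.48 -0.01 -0.94] [ 0.001 -0.002 -0.001]
-> [ 0.411 -0.328  0.274]
[ 0.51  0.   -1.18] [ 0.001 -0.002 -0.001]
[ 0.51  0.   -1.18] [ 0.001 -0.002 -0.001]
[ 0.51  0.   -1.18] [ 0.001 -0.002 -0.001]
-> [ 0.404 -0.295  0.255]
[ 0.78 -0.   -1.02] [ 0.001 -0.002 -0.001]
[ 0.78 -0.   -1.03] [ 0.001 -0.002 -0.001]
[ 0.78 -0.   -1.03] [ 0.001 -0.002 -0.001]
```

{"api": "move_arm", "payload": {"commands": [{"gripper":0,"x":0.75,"y":0,"z":-0.95,"wx":0,"wy":0,"wz":0},{"gripper":0,"x":0.75,"y":0,"z":-0.95,"wx":0,"wy":0,"wz":0},{"gripper":0,"x":0.75,"y":0,"z":-0.95,"wx":0,"wy":0,"wz":0},{"gripper":0,"x":0.75,"y":0,"z":-0.95,"wx":0,"wy":0,"wz":0},{"gripper":0,"x":0.75,"y":0,"z":-1.1,"wx":0,"wy":0,"wz":0}]}}

```text
t: 12.73
tool_pos: [0.4195, -0.3536, 0.2767]
orientation: [2.991, 1.43, 1.646]
wrist_force: [0.0, -1.6, 1.0]
finger_gap: 0.0004
```

Run:
```python
from h import *
snap('top','top13'); lidang('top13')
s,p,R=state(); e=p-H; print(p,'bx,by',e@bx,e@by,s['joint_pos'].round(3),s['wrist_force'],R.as_matrix()[:,0].round(3))
arc([1.1,.85,.6],tilt=6)
```

```text
lid 249 1.3355970554956742
[ 0.41930433 -0.35159794  0.27624199] bx,by -0.02100657171591275 -0.0622487295838842 [-0.946  0.398  1.288  0.074  1.578  0.393] [ 0.10605322  0.13358728 -0.22304621] [-0.011  0.141 -0.99 ]
-> [ 0.41  -0.321  0.271]
[ 0.33 -0.09 -1.03] [ 0.001 -0.004 -0.002]
[ 0.32 -0.09 -1.03] [ 0.001 -0.004 -0.002]
[ 0.32 -0.09 -1.03] [ 0.001 -0.004 -0.002]
-> [ 0.403 -0.289  0.25 ]
[ 0.82 -0.   -1.  ] [ 0.001 -0.004 -0.002]
[ 0.81 -0.   -1.  ] [ 0.001 -0.004 -0.002]
[ 0.81 -0.   -1.  ] [ 0.001 -0.004 -0.002]
-> [ 0.397 -0.263  0.222]
[ 1.03 -0.   -0.78] [ 0.001 -0.004 -0.002]
[ 1.03 -0.   -0.78] [ 0.001 -0.004 -0.002]
[ 1.02 -0.   -0.79] [ 0.001 -0.004 -0.002]
```

The lid is following (θ about 1.34). I'll keep going.

{"api": "move_arm", "payload": {"commands": [{"gripper":0,"x":0.5,"y":-0.1,"z":-1.05,"wx":0,"wy":-0.004,"wz":0},{"gripper":0,"x":0.5,"y":-0.1,"z":-1.05,"wx":0,"wy":-0.004,"wz":0},{"gripper":0,"x":0.5,"y":-0.05,"z":-1.05,"wx":0,"wy":-0.004,"wz":0},{"gripper":0,"x":1.0,"y":0,"z":-1.0,"wx":0,"wy":-0.004,"wz":0},{"gripper":0,"x":1.0,"y":0,"z":-1.0,"wx":0,"wy":-0.004,"wz":0},{"gripper":0,"x":1.0,"y":0,"z":-1.0,"wx":0,"wy":-0.004,"wz":0}]}}

```text
t: 13.28
tool_pos: [0.4065, -0.2917, 0.2478]
orientation: [2.834, 1.471, 1.491]
wrist_force: [-0.3, -1.3, 0.8]
finger_gap: 0.0006
```

Run:
```python
from h import *
snap('top','top14'); lidang('top14')
s,p,R=state(); e=p-H; print(p,'bx,by',e@bx,e@by,s['joint_pos'].round(3),s['wrist_force'],R.as_matrix()[:,0].round(3))
arc([.65,.4,.2,0],tilt=3)
b=cv2.imread('pics/top14.png')
cv2.imwrite('pics/c14.png',cv2.resize(b[190:360,370:550],None,fx=3,fy=3))
```

```text
lid 498 0.9274887741559045
[ 0.40604841 -0.28974642  0.24640179] bx,by -0.08425902184815333 -0.06184424904044069 [-0.89   0.281  1.524  0.07   1.412  0.438] [ 0.5877535   1.32887805 -0.55890496] [ 0.006  0.101 -0.995]
-> [ 0.398 -0.267  0.229]
[ 0.66 -0.11 -0.72] [ 0.001 -0.004 -0.002]
[ 0.66 -0.11 -0.73] [ 0.001 -0.004 -0.002]
[ 0.66 -0.11 -0.73] [ 0.001 -0.004 -0.002]
-> [ 0.393 -0.247  0.196]
[ 1.14 -0.02 -0.59] [ 0.001 -0.004 -0.002]
[ 1.14 -0.02 -0.6 ] [ 0.001 -0.004 -0.002]
[ 1.14 -0.01 -0.6 ] [ 0.001 -0.004 -0.002]
-> [ 0.391 -0.237  0.167]
[ 1.   -0.01 -0.27] [ 0.001 -0.004 -0.002]
[ 1.   -0.01 -0.27] [ 0.001 -0.004 -0.002]
[ 0.99 -0.01 -0.28] [ 0.001 -0.004 -0.002]
-> [ 0.39  -0.233  0.136]
[ 1.03 -0.01 -0.08] [ 0.001 -0.004 -0.002]
[ 1.03 -0.   -0.08] [ 0.001 -0.004 -0.002]
[ 1.03 -0.   -0.09] [ 0.001 -0.004 -0.002]
```

View pics/c14.png

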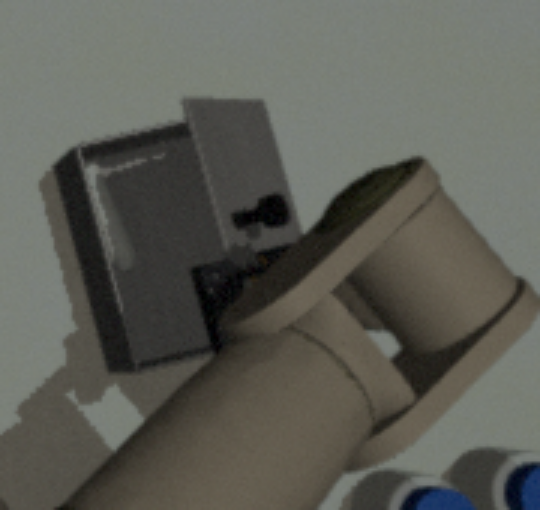

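{"api": "move_arm", "payload": {"commands": [{"gripper":0,"x":0.9,"y":-0.15,"z":-0.75,"wx":0,"wy":-0.004,"wz":0},{"gripper":0,"x":0.9,"y":-0.15,"z":-0.75,"wx":0,"wy":-0.004,"wz":0},{"gripper":0,"x":0.9,"y":-0.1,"z":-0.75,"wx":0,"wy":-0.004,"wz":0},{"gripper":0,"x":1.3,"y":-0.05,"z":-0.6,"wx":0,"wy":-0.004,"wz":0},{"gripper":0,"x":1.3,"y":0,"z":-0.6,"wx":0,"wy":-0.004,"wz":0},{"gripper":0,"x":1.3,"y":0,"z":-0.6,"wx":0,"wy":-0.004,"wz":0}]}}

```text
t: 13.83
tool_pos: [0.3984, -0.2519, 0.1919]
orientation: [2.521, 1.503, 1.18]
wrist_force: [-1.6, -1.4, 1.3]
finger_gap: 0.0003
```

Run:
```python
from h import *
snap('top','top15'); lidang('top15')
s,p,R=state(); e=p-H; print(p,'bx,by',e@bx,e@by,s['joint_pos'].round(3),s['wrist_force'],R.as_matrix()[:,0].round(3))
arc([.2,0,-.04],tilt=1)
```

```text
lid 857 0.4577598059899299
[ 0.39769263 -0.25021718  0.18975449] bx,by -0.12465854532419451 -0.061472419770995504 [-0.845  0.248  1.719  0.065  1.208  0.472] [-0.30910896  0.61384199 -1.87533249] [ 0.023  0.065 -0.998]
-> [ 0.391 -0.237  0.167]
[ 0.79 -0.14 -0.42] [ 0.002 -0.006 -0.005]
[ 0.79 -0.14 -0.43] [ 0.002 -0.006 -0.005]
[ 0.79 -0.13 -0.43] [ 0.002 -0.006 -0.005]
-> [ 0.39  -0.233  0.136]
[ 1.03 -0.02 -0.1 ] [ 0.002 -0.006 -0.005]
[ 1.03 -0.02 -0.11] [ 0.002 -0.006 -0.005]
[ 1.03 -0.01 -0.11] [ 0.002 -0.006 -0.005]
-> [ 0.39  -0.233  0.13 ]
[ 0.62 -0.    0.  ] [ 0.002 -0.006 -0.005]
```

{"api": "move_arm", "payload": {"commands": [{"gripper":0,"x":1.0,"y":-0.15,"z":-0.4,"wx":0,"wy":-0.005,"wz":0},{"gripper":0,"x":1.0,"y":-0.15,"z":-0.4,"wx":0,"wy":-0.005,"wz":0},{"gripper":0,"x":1.0,"y":-0.1,"z":-0.4,"wx":0,"wy":-0.005,"wz":0},{"gripper":0,"x":1.0,"y":0,"z":-0.1,"wx":0,"wy":-0.005,"wz":0},{"gripper":0,"x":0.8,"y":0,"z":-0.1,"wx":0,"wy":-0.005,"wz":0}]}}

```text
t: 14.3
tool_pos: [0.3964, -0.2405, 0.1478]
orientation: [2.052, 1.521, 0.712]
wrist_force: [0.2, 0.1, -0.1]
finger_gap: 0.0006
```

Run:
```python
from h import *
snap('top','top16'); lidang('top16')
s,p,R=state(); e=p-H; print(p,'bx,by',e@bx,e@by,s['joint_pos'].round(3),s['wrist_force'],R.as_matrix()[:,0].round(3))
```

```text
lid 959 0.13661138442969326
[ 0.39604337 -0.23993293  0.14656438] bx,by -0.13505599881787783 -0.06086342316946218 [-0.826  0.273  1.813  0.057  1.056  0.486] [ 0.54313724  0.28367069 -1.26358278] [ 0.036  0.034 -0.999]
```

{"api": "move_arm", "payload": {"commands": [{"gripper":0,"x":0.6,"y":0,"z":0,"wx":0,"wy":0,"wz":0},{"gripper":0,"x":0.6,"y":0,"z":0,"wx":0,"wy":0,"wz":0}]}}

```text
t: 14.52
tool_pos: [0.3976, -0.2409, 0.1362]
orientation: [2.034, 1.521, 0.694]
wrist_force: [-18.1, 16.6, 69.3]
finger_gap: 0.0005
```

{"api": "move_arm", "payload": {"commands": [{"gripper":0,"x":0.4,"y":0,"z":0,"wx":0,"wy":0,"wz":0},{"gripper":0,"x":0.4,"y":0,"z":0,"wx":0,"wy":0,"wz":0}]}}

```text
t: 14.68
tool_pos: [0.3977, -0.2408, 0.1364]
orientation: [2.053, 1.523, 0.716]
wrist_force: [-23.7, 15.7, 56.3]
finger_gap: 0.0002
```

The lid is hard on the rim. The 69 N came from the fingertips and is under the 120 N limit, but I'm backing off now.

{"api": "move_arm", "payload": {"commands": [{"gripper":0,"x":-0.6,"y":0,"z":0,"wx":0,"wy":0,"wz":0},{"gripper":0,"x":-1.5,"y":0,"z":0,"wx":0,"wy":0,"wz":0},{"gripper":0,"x":-2.5,"y":0,"z":0,"wx":0,"wy":0,"wz":0},{"gripper":0,"x":-2.5,"y":0,"z":0,"wx":0,"wy":0,"wz":0},{"gripper":0,"x":-2.5,"y":0,"z":0,"wx":0,"wy":0,"wz":0},{"gripper":0,"x":-2.5,"y":0,"z":0,"wx":0,"wy":0,"wz":0},{"gripper":0,"x":-2.5,"y":0,"z":0,"wx":0,"wy":0,"wz":0}]}}

```text
t: 15.27
tool_pos: [0.3922, -0.2465, 0.2884]
orientation: [2.13, 1.522, 0.792]
wrist_force: [-0.0, 1.3, -0.4]
finger_gap: 0.0002
```

Run:
```python
from h import *
snap('side','side17'); snap('top','top17'); lidang('top17')
s,p,R=state(); print(p,s['wrist_force'])
d=np.load('/tmp/top17.npy');W=cloud('top',d);e=W-BC
X=e@bx;Y=e@by
for lo in np.arange(-.085,.09,.025):
    m=(d>0)&(X>lo)&(X<lo+.025)&(Y>.03)&(Y<.1); print(lo.round(3),m.sum(),np.median(W[m][:,2]).round(4))
plan(np.array([.36,-.1,.35]),R,grip=0,vmax=.03)
```

```text
lid 936 0.0633081550559818
[ 0.39311795 -0.24759002  0.2907732 ] [ 0.24080584  0.05592543 -0.8929807 ]
-0.085 219 0.1374
-0.06 217 0.1375
-0.035 217 0.1381
-0.01 218 0.1377
0.015 221 0.1378
0.04 213 0.138
0.065 208 0.1375
t 15.37 L 0.1624 A 0.0 n 6
{"gripper":0,"x":-0.94,"y":0.08,"z":-2.54,"wx":0,"wy":0,"wz":0},
{"gripper":0,"x":-0.94,"y":0.08,"z":-2.54,"wx":0,"wy":0,"wz":0},
{"gripper":0,"x":-0.94,"y":0.08,"z":-2.54,"wx":0,"wy":0,"wz":0},
{"gripper":0,"x":-0.94,"y":0.08,"z":-2.54,"wx":0,"wy":0,"wz":0},
{"gripper":0,"x":-0.94,"y":0.08,"z":-2.54,"wx":0,"wy":0,"wz":0},
{"gripper":0,"x":-0.94,"y":0.08,"z":-2.54,"wx":0,"wy":0,"wz":0},
```

View pics/top17.png

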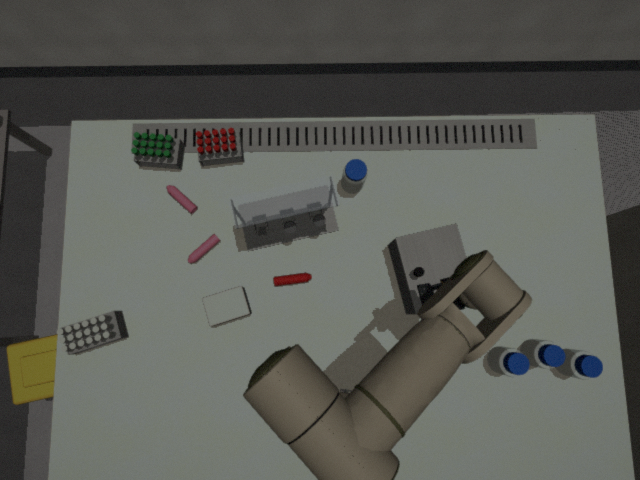

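The lid is flat at z = 0.1375 from hinge to free edge, so it is shut, and the arm is clear above it. One check on the bystanders, then I hand in.

Run:
```python
import cv2,numpy as np
a=cv2.imread('pics/top0.png');b=cv2.imread('pics/top17.png')
c=np.vstack([np.hstack([cv2.resize(i[150:340,150:380],None,fx=1.7,fy=1.7) for i in(a,b)])])
cv2.imwrite('pics/cmp.png',c)
```

```text
(no output)
```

View pics/cmp.png

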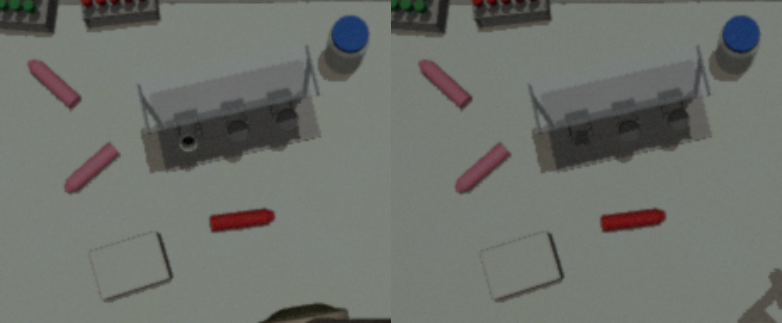

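Before and after match: both capped tubes, the bottle and the tip box are unmoved, and only the left well is empty.

```bash
python3 -c "
from plant import bot
s=bot.sense();print(s['t'],abs(s['qvel']).max());print(bot.finish_job())"
```

```text
15.3667 0.09505487280629411
the job is handed in; nothing more can be done
None
```

The uncapped tube is in the discard box and the lid is shut. I handed the job in at about 15.4 s of the 61 s allowed.

**What I did:** I gripped the open tube in the left well and drew it out along its axis from under the shield. I lowered it to about 1 cm above the box floor by the arm's reading before letting go. Then I pushed the lid shut from outside with closed fingers and backed off about 15 cm.

**Last checks:**
- **Lid:** it lies flat at z ≈ 0.1375 m from hinge to free edge; 0.136 m was expected, so this is within calibration error.
- **Tube:** it was lying in the box in the views before the lid shut.
- **Other items:** both capped tubes, the bottle and the tip box look unmoved in the before and after pictures.
- **Arm:** it was touching nothing at hand-in.

**Less clean moments:**
- **Lid force:** pressing the lid onto its rim briefly read 69 N vertically, about 73 N in all. This was at the fingertips and below the 120 N wrist limit, but harder than needed.
- **Joint 3:** while swinging over the lid, it came right up to its lower limit; it read 0.19, then 0.195 rad, against a limit of 0.19. I then moved it back into its range.

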